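# Store sample jars in the empty pockets found by touch

## Robot

A 7-joint arm with a two-finger parallel gripper is mounted at the origin on a cart in front of the work surface, level with it; the furniture and walls round the work are solid. World frame = base frame: x ahead of the robot, y to its left, z up, the work surface at z = 0. Lengths are in m, angles in rad, forces in N, time in s.
With the tool pointing down it reaches from about 0.425 to 0.95 m from the base axis. Payload 16.7 kg.
Tool frame: the origin (TCP) lies at the very end of the fingers, on their centre line; the grasp point (between the pads) lies 19 mm behind it; x points along the fingers, z is the direction in which the jaws open and shut, and the axes are right-handed (so a half turn about x gives the same grasp; the last joint's range is limited). The gripper opens to 94 mm and grips with 3 to 60 N. Pads are 16 mm wide; open, the fingers measure 119 mm over their backs; the gripper's body (75 mm by 177 mm) begins 78 mm behind the grasp point.
Start: joints at [-1.268, 0.426, 0.074, 1.606, -0.034, 1.111, -0.067], TCP at [0.295, 0.607, 0.205] pointing down, gripper open.
Joint ranges: [-2.85, 2.85], [-0.5, 2.14], [-1.23, 1.37], [0.21, 2.46], [-1.02, 4.16], [0.16, 2.05], [-2.73, 2.73]. Speed limits (rad/s): [1.89, 1.89, 2.39, 2.39, 3.01, 3.01, 3.01].

## Interface

Orientations are given as a unit quaternion [x, y, z, w].
In Python, from cell import get_obs, camera, camera_info, hand_in, boxes_of, trace gives the robot as it stands. The module is installed in compiled form; this text tells all that it offers.
- The arm moves only by the shell command python3 -m crank 'ROWS'. ROWS is JSON, a list that holds one entry, the list of rows, each a list of 7 numbers: the shift along the tool's x, y, z in mm, then the turn, a rotation vector about the tool's x, y, z in rad, then the opening, from 0 (shut) to 1 (fully open). A call has 1 to 8 rows; each row is the pose to reach, as a shift and turn from the pose measured when the call began, along the tool's axes at that moment; what a row does not reach only later rows make up. A row lasts 1/12 s, in which the tool goes at most 41.7 mm and 7.16 degrees, less where a joint would pass 70% of its speed; a pose out of reach is approached as far as the arm can. A call with a gripper value outside its range is refused whole. The fingers move at their own pace and stop on an object; the grip force is fixed at half the most. Time passes only in rows, so rows that repeat a pose let the fingers close. It gives the time, the measured TCP pose, the force and the opening at its end, in the units of the state.
- get_obs(): the state, without advancing time (a new reading comes with each control period).
- camera(name): name is "scene" or "top" or "wrist"; returns (picture, depth): 400x640x3 uint8, blue, green, red; 400x640 float32, m along the optical axis (not along the pixel's ray), 0 where there is no reading.
- camera_info(name): a dict with "vfov" (degrees; the focal length in pixels is half the picture's height over the tangent of half this angle, whatever the lens; pixels are square), "cx", "cy" (the principal point, pixels), "position" and "orientation" of the camera in the world. Camera axes: x right, y down, z forward; pixel columns grow to the right and rows downward; lengths in m; the calibration is good to about 2 mm. A picture is of the moment at which its call begins: read the wrist's pose just before it. camera_info takes no time and is no camera call; for the wrist camera it gives the pose at the moment of the call.
- hand_in(): hands the job in, once; it reports no verdict.
Trained networks look in the newest picture that a camera, given by its name, has taken for a name from the list of things; names that differ only in an ending like _2 or _b are one class to them, and where a whole thing is asked for, a point or a joint stands for the part that bears it (a point fixed in the world has none). Each returns a list of dicts, best first, with "conf" (0 to 1); they miss things now and then, are a little off and sometimes report something else, mostly with a low value. They report only what shows in the picture. A call takes as long as a camera call. They do not tell look-alikes from the thing itself.
- boxes_of(target, camera): "bbox" ([left, top, right, bottom] in pixels, round what is visible of it).
- trace(target, camera): "region" (400x640 bool, what is visible of it) and "bbox" ([left, top, right, bottom] in pixels, round what is visible of it).
The state is a dict: "time": time; "q": joint angles; "dq": joint speeds; "joint_torque": joint torques, N m; "tool_pos": TCP position; "orientation": TCP orientation; "contact_force": force on the tool from outside, world axes, zero at the start; "torque": the same for the moment, N m; "finger_gap": opening from 0.0 (shut) to 1.0 (fully open).
Only numpy, scipy, OpenCV 4.12 (cv2) and the standard library are available. Lean on these libraries where they do the work, as an engineer would, in place of code of your own. Each camera call takes 0.05 s, during which the arm holds its last target.

## Task

Put away the three or four sample jars that stand loose on the bench into the white storage block: swing its hold-down bar fully open by the knob, feel which pockets are empty by pressing on their plates (an empty one sinks, an occupied one does not), and stand each jar upright in an empty pocket of its own, pushed fully down. When all jars are in, swing the bar fully closed over them; leave the bottles and the carton nearby where they are.

Things in the scene. Friction and masses are not known exactly. Their poses are not given: they have to be found in the camera images.
- block: Fixed white plastic storage block, 133 (x) x 260 (y) x 36 mm high. Origin: underside (bench level), centre of the pocket field; x points away from the robot, y to its left, give or take a small yaw. Six square pockets 47 mm wide, at x = -33, +33 and y = -66, 0, +66 mm. Four are empty, two hold a stored sample; which ones changes each start and cannot be seen. The bar's post stands at x = 0, y = +134 mm.
- hold_bar (a joint): Aluminium hold-down bar 44 mm wide, reaching 210 mm from its post; underside 74, top 84 mm above the bench, 6 mm over the lids of jars that are fully down (others block it). Turns about the upright post: 0 = closed, along the block's -y over the pockets; grows clockwise from above to pi/2 = open, along the block's -x, towards the robot. Stays where left (friction 0.12 N m).
- bar_knob (a point): Grip point on the bar's black upright knob: round, 18 mm thick, rising 40 mm from the bar's top, 120 mm from the post's axis; it goes round with the bar. This point is on its axis, 25 mm above the bar's top, 109 mm above the bench.
- pocket1 (a point): Centre of the mouth of the pocket at block x = -33, y = -66 mm, level with the block's top. Closed flush by a grey 44 mm square plate. Pocket empty: the plate sinks under about 2.5 N by up to 16 mm and stays as deep as pushed (this point does not sink); a jar fully down has its underside 20 mm above the bench. Pocket occupied: it gives at most 2 mm, on a stiff spring.
- pocket2 (a point): Centre of the mouth of the pocket at block x = +33, y = -66 mm, level with the block's top. Closed flush by a grey 44 mm square plate. Pocket empty: the plate sinks under about 2.5 N by up to 16 mm and stays as deep as pushed (this point does not sink); a jar fully down has its underside 20 mm above the bench. Pocket occupied: it gives at most 2 mm, on a stiff spring.
- pocket3 (a point): Centre of the mouth of the pocket at block x = -33, y = +0 mm, level with the block's top. Closed flush by a grey 44 mm square plate. Pocket empty: the plate sinks under about 2.5 N by up to 16 mm and stays as deep as pushed (this point does not sink); a jar fully down has its underside 20 mm above the bench. Pocket occupied: it gives at most 2 mm, on a stiff spring.
- pocket4 (a point): Centre of the mouth of the pocket at block x = +33, y = +0 mm, level with the block's top. Closed flush by a grey 44 mm square plate. Pocket empty: the plate sinks under about 2.5 N by up to 16 mm and stays as deep as pushed (this point does not sink); a jar fully down has its underside 20 mm above the bench. Pocket occupied: it gives at most 2 mm, on a stiff spring.
- pocket5 (a point): Centre of the mouth of the pocket at block x = -33, y = +66 mm, level with the block's top. Closed flush by a grey 44 mm square plate. Pocket empty: the plate sinks under about 2.5 N by up to 16 mm and stays as deep as pushed (this point does not sink); a jar fully down has its underside 20 mm above the bench. Pocket occupied: it gives at most 2 mm, on a stiff spring.
- pocket6 (a point): Centre of the mouth of the pocket at block x = +33, y = +66 mm, level with the block's top. Closed flush by a grey 44 mm square plate. Pocket empty: the plate sinks under about 2.5 N by up to 16 mm and stays as deep as pushed (this point does not sink); a jar fully down has its underside 20 mm above the bench. Pocket occupied: it gives at most 2 mm, on a stiff spring.
- jar1: Clear sample jar with a cream ribbed screw lid (fixed on), 43 mm across the lid, 40 mm across the body, 48 mm high; the lid is the top 13 mm. Round, about 30 g. Origin: centre of its underside, z up along the jar. One of those to be stored: between the block and the small centrifuge or to the right of the centrifuge; it may be absent.
- jar2: Clear sample jar with a cream ribbed screw lid (fixed on), 43 mm across the lid, 40 mm across the body, 48 mm high; the lid is the top 13 mm. Round, about 30 g. Origin: centre of its underside, z up along the jar. One of those to be stored: between the block and the small centrifuge or to the right of the centrifuge; it may be absent.
- jar3: Clear sample jar with a cream ribbed screw lid (fixed on), 43 mm across the lid, 40 mm across the body, 48 mm high; the lid is the top 13 mm. Round, about 30 g. Origin: centre of its underside, z up along the jar. One of those to be stored: between the block and the small centrifuge or to the right of the centrifuge; it may be absent.
- jar4: Clear sample jar with a cream ribbed screw lid (fixed on), 43 mm across the lid, 40 mm across the body, 48 mm high; the lid is the top 13 mm. Round, about 30 g. Origin: centre of its underside, z up along the jar. One of those to be stored: between the block and the small centrifuge or to the right of the centrifuge; it may be absent.
- amber_bottle: Bystander: square brown plastic bottle, 43 x 43 x 84 mm, standing beyond the jars. Origin: centre of its underside.
- reagent_bottle: Bystander: small white bottle with white cap, 32 mm across, 70 mm high, beyond the jars. Origin: centre of its underside.
- carton: Bystander: small flat blue carton, 43 x 106 x 23 mm, beyond and right of the small centrifuge (which is fixed, about 130 mm wide, centred near x = 0.52, y = -0.18 m). Origin: centre of its underside.
Things that resemble listed ones, but are neither listed nor needed, are in the scene too. Leave any blue look-alike of the jar1 alone. What is shaped like the jar4 but orange is not meant.

How it is judged:
By the outcome, as a careful person would: the job done as asked, in the order asked, and still so for the second after the job is handed in, with the robot touching nothing.
Of jar1, jar2, jar3, jar4 only 3 to 4 are there at a start; the rules pass over those that are not, and their reading is None.
At some moment in a run one of jar1, jar2, jar3, jar4 may be knocked a few centimetres aside while the robot is not near it.
It also fails if it takes over 210 s, if anything falls off the work surface, if the arm or the gripper's body presses on something with over 40 N, if the wrist force passes 120 N, or if a joint passes its speed limit or range.

## Working session

There is one attempt and no reset: what is moved stays moved. The work goes in short steps, Python scripts to look and compute and a shell command to move; the robot and the scene stay as the last step left them, time stands still between calls to the robot, and variables do not carry over. Pictures are saved under pics/ and viewed, and the job is handed in when it is done.

```bash
mkdir -p pics; ls
python3 - <<'E'
from cell import *
import cv2
o=get_obs(); print(o)
for n in ("scene","top","wrist"):
    i=camera_info(n); print(n,i)
    p,d=camera(n); cv2.imwrite(f"pics/{n}0.png",p)
E
```

```text
pics
{'time': 0.0, 'q': array([-1.26748402,  0.4267233 ,  0.07387799,  1.60661244, -0.03412384,
        1.11082647, -0.06706407]), 'dq': array([ 0.0019415 ,  0.0031149 ,  0.00091677, -0.00064188, -0.00051287,
       -0.00130986, -0.00059301]), 'joint_torque': array([-3.47682271e-04, -9.35805845e+01,  3.66632201e+00, -4.54220331e+01,
       -4.89257451e-02,  1.99667114e-02,  1.07444437e-04]), 'tool_pos': array([0.29514957, 0.60654805, 0.20477984]), 'orientation': array([-0.37526255,  0.59985933,  0.37472117,  0.59910837]), 'contact_force': array([-0.67541846,  0.48523673, -0.04038423]), 'torque': array([ 0.03300641, -0.05837645, -0.00470965]), 'finger_gap': 0.9996645343463681}
scene {'vfov': 43.85021860083867, 'cx': 321.18186839767895, 'cy': 197.7906410252456, 'position': array([-0.34365205, -0.85413386,  1.06342075]), 'orientation': array([ 0.81178549, -0.38033656,  0.1838035 , -0.40319312])}
top {'vfov': 45.40654105389478, 'cx': 319.08459556511406, 'cy': 206.98556939864588, 'position': array([ 0.46613511, -0.03036211,  1.63233383]), 'orientation': array([-0.70595772,  0.70673912, -0.03109381,  0.03430285])}
wrist {'vfov': 58.68220446336555, 'cx': 324.6631550197979, 'cy': 198.0645208540243, 'position': array([0.22076797, 0.64293868, 0.38352322]), 'orientation': array([0.83909444, 0.52499053, 0.07514397, 0.12107372])}
```

View pics/scene0.png

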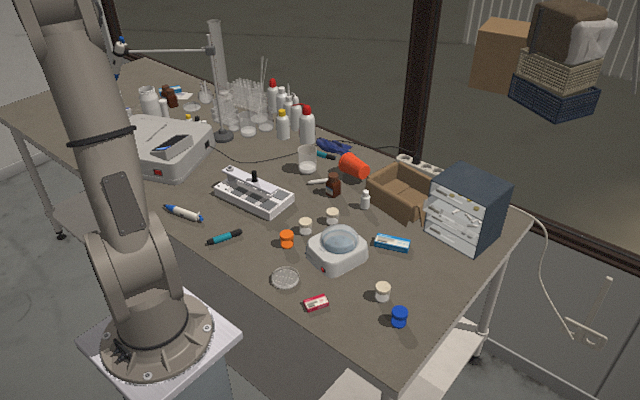

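View pics/top0.png

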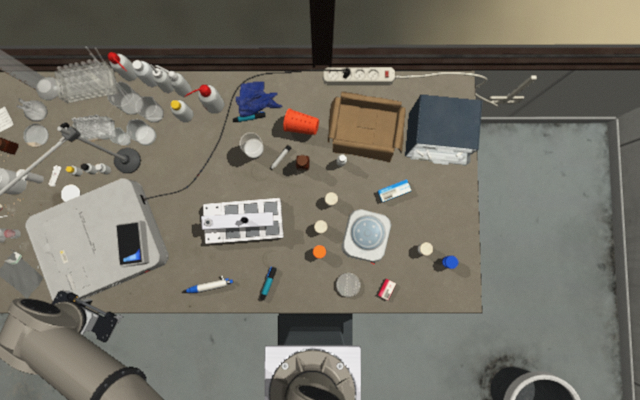

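```bash
cat > h.py <<'E'
import numpy as np, cv2
from cell import *
from scipy.spatial.transform import Rotation as R
def proj_setup(n):
    i=camera_info(n); f=200/np.tan(np.radians(i["vfov"]/2)); return i["position"],R.from_quat(i["orientation"]).as_matrix(),f,i["cx"],i["cy"]
def cloud(n,d,cal=None):
    P,M,f,cx,cy=cal or proj_setup(n)
    v,u=np.mgrid[0:400,0:640]
    c=np.stack([(u-cx)/f*d,(v-cy)/f*d,d],-1)
    w=c@M.T+P; w[d==0]=np.nan
    return w
def ray(n,u,v,z):
    P,M,f,cx,cy=proj_setup(n); r=M@np.array([(u-cx)/f,(v-cy)/f,1]); return P+r*(z-P[2])/r[2]
def px(n,p):
    P,M,f,cx,cy=proj_setup(n); c=M.T@(np.array(p)-P); return np.array([cx+f*c[0]/c[2],cy+f*c[1]/c[2]])
def pose():
    o=get_obs(); return np.array(o["tool_pos"]),R.from_quat(o["orientation"])
def rel(target,Rt=None):
    """shift in tool axes mm and rotvec in tool axes"""
    p,r=pose(); s=r.inv().apply(np.array(target)-p)*1000
    rv=(r.inv()*Rt).as_rotvec() if Rt is not None else np.zeros(3)
    return np.round(s,1),np.round(rv,3)
def down(jaw):
    """tool pointing down, jaw axis (z) at world angle jaw rad"""
    x=np.array([0,0,-1.]);z=np.array([np.cos(jaw),np.sin(jaw),0]);y=np.cross(z,x)
    return R.from_matrix(np.stack([x,y,z],1))
E
python3 - <<'E'
from h import *
p,r=pose(); print(r.as_matrix().round(3))
for n in ("top","scene"):
    p,d=camera(n); W=cloud(n,d)
    np.save(f"pics/{n}.npy",W)
    for t in ("jar1","bar_knob","hold_bar","block","amber_bottle","reagent_bottle","carton"):
        for x in trace(t,n):
            m=x["region"]; q=W[m]; q=q[np.isfinite(q[:,0])]
            print(n,t,round(x["conf"],2),np.round(x["bbox"]),p[m].mean(0).round(),np.nanmedian(q,0).round(3),np.nanpercentile(q[:,2],95).round(3), (np.nanpercentile(q,2,axis=0)).round(3),(np.nanpercentile(q,98,axis=0)).round(3))
E
```

```text
[[-0.    -0.899  0.438]
 [-0.001  0.438  0.899]
 [-1.    -0.    -0.001]]
top jar1 0.71 [420. 243. 434. 253.] [177. 202. 211.] [ 0.477 -0.375  0.046] 0.053 [ 0.457 -0.397  0.003] [ 0.497 -0.357  0.056]
top jar1 0.54 [446. 254. 461. 269.] [181.  87.  46.] [ 0.434 -0.457  0.047] 0.053 [ 0.415 -0.48   0.017] [ 0.454 -0.439  0.055]
top jar1 0.5 [316. 219. 330. 234.] [187. 215. 224.] [ 0.55  -0.03   0.048] 0.054 [ 0.53  -0.046  0.039] [ 0.568 -0.01   0.056]
top jar1 0.46 [326. 190. 336. 206.] [185. 212. 222.] [ 0.643 -0.066  0.047] 0.053 [ 0.623 -0.083  0.038] [ 0.664 -0.046  0.053]
top bar_knob 0.58 [204. 208. 277. 228.] [207. 206. 208.] [0.568 0.241 0.084] 0.092 [0.545 0.13  0.035] [0.594 0.353 0.121]
top bar_knob 0.38 [296. 150. 310. 172.] [38. 52. 80.] [0.759 0.032 0.065] 0.088 [ 0.746  0.011 -0.003] [0.786 0.057 0.09 ]
top hold_bar 0.9 [205. 214. 274. 229.] [209. 208. 210.] [0.568 0.246 0.085] 0.093 [0.545 0.133 0.077] [0.59  0.353 0.122]
top block 0.61 [204. 198. 285. 242.] [201. 203. 205.] [0.568 0.241 0.04 ] 0.089 [0.504 0.106 0.009] [0.639 0.356 0.093]
top amber_bottle 0.72 [298. 
[... 1197 characters left out ...]
.082] 0.102 [0.539 0.128 0.073] [0.585 0.343 0.114]
scene block 0.87 [214. 165. 294. 224.] [149. 151. 156.] [0.549 0.214 0.034] 0.086 [0.494 0.1   0.002] [0.635 0.35  0.098]
scene amber_bottle 0.66 [326. 172. 339. 196.] [39. 49. 73.] [0.75  0.02  0.045] 0.082 [0.74  0.009 0.005] [0.777 0.05  0.084]
scene amber_bottle 0.54 [211. 164. 293. 220.] [146. 148. 153.] [0.549 0.215 0.034] 0.086 [0.494 0.1   0.   ] [0.631 0.352 0.091]
scene reagent_bottle 0.45 [363. 189. 371. 209.] [140. 146. 149.] [ 0.764 -0.106  0.04 ] 0.068 [ 0.755 -0.116  0.006] [ 0.779 -0.091  0.068]
scene carton 0.77 [374. 230. 411. 257.] [154. 141. 114.] [ 0.665 -0.284  0.02 ] 0.025 [ 0.635 -0.332 -0.003] [ 0.711 -0.235  0.026]
```

Top picture: block at about (205–285, 198–242), with the bar along it and its knob near (245,220). The cream jars are at (331,199), (320,227) and (426,249). The orange one at (319,252) and the blue one at (450,262) are look-alikes.

Run:
```python
from h import *
p=cv2.imread("pics/top0.png")
cv2.imwrite("pics/topc.png",cv2.resize(p[185:255,190:300],None,fx=7,fy=7,interpolation=cv2.INTER_CUBIC))
p=cv2.imread("pics/scene0.png")
cv2.imwrite("pics/scenec.png",cv2.resize(p[150:310,205:425],None,fx=3.5,fy=3.5,interpolation=cv2.INTER_CUBIC))
W=np.load("pics/top.npy")
# block rectangle from top-surface height
for n in("top","scene"):
    W=np.load(f"pics/{n}.npy")
    m=(W[...,2]>0.028)&(W[...,2]<0.048)&(abs(W[...,0]-.57)<.11)&(abs(W[...,1]-.23)<.16)
    m=cv2.morphologyEx(m.astype(np.uint8),cv2.MORPH_OPEN,np.ones((2,2)))>0
    print(n,cv2.minAreaRect(W[m][:,:2].astype(np.float32)),np.median(W[m][:,2]))
    m=(W[...,2]>0.076)&(W[...,2]<0.096)&(abs(W[...,0]-.57)<.11)&(abs(W[...,1]-.23)<.16)
    print("bar",cv2.minAreaRect(W[m][:,:2].astype(np.float32)),np.median(W[m][:,2]))
    m=(W[...,2]>0.105)&(W[...,2]<0.14)&(abs(W[...,0]-.57)<.11)&(abs(W[...,1]-.23)<.16)
    print("knob",W[m].mean(0),m.sum())
    m=(abs(W[...,2])<0.01)&(abs(W[...,0]-.45)<.03)&(abs(W[...,1]-.1)<.05); print("bench",np.median(W[m][:,2]))
p,r=pose(); 
i=camera_info("wrist"); print("cam in tool",r.inv().apply(i["position"]-p), (r.inv()*R.from_quat(i["orientation"])).as_matrix().round(2))
```

```text
top ((0.5661822557449341, 0.2347060889005661), (0.12965457141399384, 0.26400303840637207), 5.044187068939209) nan
bar ((0.5682713389396667, 0.24250856041908264), (0.044183213263750076, 0.23249422013759613), 2.9094979763031006) 0.08423613691058296
knob [0.56898045 0.21506156 0.12194641] 31
bench 3.5697749900642783e-05
scene ((0.5334000587463379, 0.20630210638046265), (0.13209408521652222, 0.2626013159751892), 23.89226722717285) nan
bar ((0.5636244416236877, 0.2408701330423355), (0.051212579011917114, 0.23384243249893188), 2.8961563110351562) 0.08198007590051537
knob [0.56252071 0.2127114  0.11627882] 29
bench -0.0021039550441031007
cam in tool [-1.78683030e-01  8.27758547e-02 -8.69660538e-05] [[-0.   -0.28  0.96]
 [ 0.   -0.96 -0.28]
 [ 1.   -0.    0.  ]]
```

View pics/topc.png

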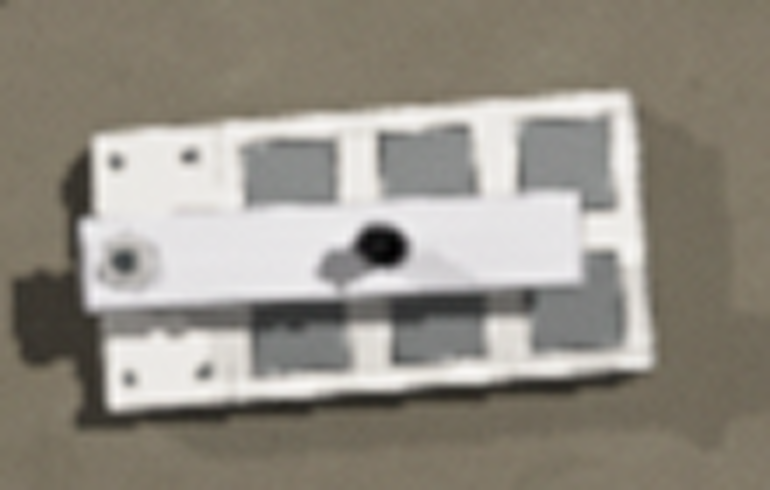

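View pics/scenec.png

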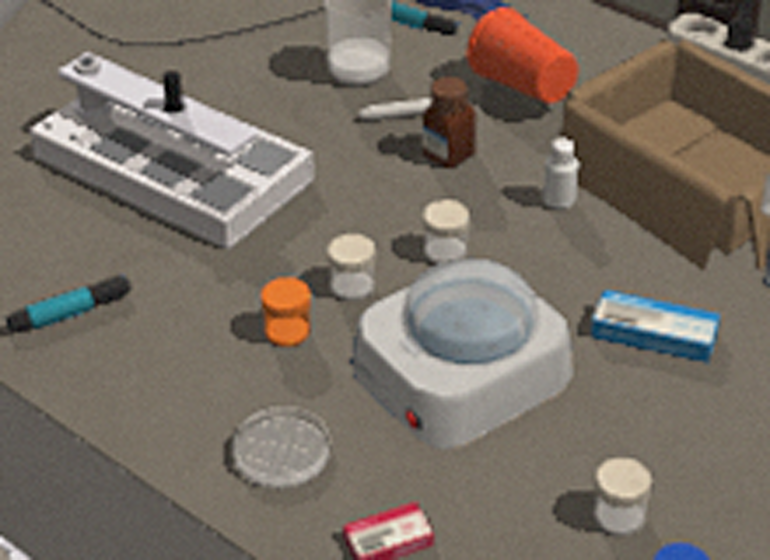

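Run:
```python
from h import *
W=np.load("pics/top.npy"); 
m=(W[...,1]>.3)&(W[...,0]<.8); print("max z left",np.nanpercentile(W[m][:,2],[50,90,99]))
# block corners of the crop
for c in [(93,135),(630,93),(653,370),(110,410)]:
    u,v=190+c[0]/7-.5+.07,185+c[1]/7-.43; print(ray("top",u,v,0.036).round(4))
print(rel([0.50,0.25,0.30],down(np.pi/2)), rel([0.295,0.607,0.30],down(np.pi/2)))
```

```text
max z left [0.00410622 0.64505995 0.74933587]
[0.6253 0.3673 0.036 ]
[0.6452 0.1096 0.036 ]
[0.5124 0.0977 0.036 ]
[0.4937 0.3563 0.036 ]
(array([ -94.5, -340.2, -231.4]), array([-0.453, -0.   , -0.   ])) (array([-94.5,   0.3,  -0.1]), array([-0.453, -0.   , -0.   ]))
```

```bash
python3 -m crank '[[[-40,0,0,-0.1,0,0,1],[-80,-20,-14,-0.2,0,0,1],[-94,-55,-38,-0.3,0,0,1],[-94,-90,-61,-0.4,0,0,1],[-94,-125,-85,-0.453,0,0,1],[-94,-160,-108,-0.453,0,0,1],[-94,-195,-132,-0.453,0,0,1],[-94,-230,-156,-0.453,0,0,1]]]'
python3 - <<'E'
from h import *
print(rel([0.50,0.25,0.30],down(np.pi/2)))
E
```

```text
time: 1.62
tool_pos: [0.43, 0.3722, 0.2998]
orientation: [-0.5, 0.5, 0.5, 0.5]
contact_force: [0.5, -0.3, 0.1]
finger_gap: 0.997
(array([  -0.3,  -70. , -122.2]), array([0.   , 0.001, 0.   ]))
```

```bash
python3 -m crank '[[[0,-17,-30,0,0,0,1],[0,-35,-60,0,0,0,1],[0,-52,-90,0,0,0,1],[0,-70,-122,0,0,0,1],[0,-70,-122,0,0,0,1],[0,-70,-122,0,0,0,1]]]'
python3 - <<'E'
from h import *
cal=proj_setup("wrist"); p,d=camera("wrist"); cv2.imwrite("pics/w1.png",p)
W=cloud("wrist",d,cal); np.save("pics/w1.npy",W)
near=(abs(W[...,0]-.57)<.11)&(abs(W[...,1]-.23)<.16)
m=near&(W[...,2]>0.026)&(W[...,2]<0.046)
m=cv2.morphologyEx(m.astype(np.uint8),cv2.MORPH_OPEN,np.ones((5,5)))>0
print(cv2.minAreaRect(W[m][:,:2].astype(np.float32)),np.nanmedian(W[m][:,2]))
m=near&(W[...,2]>0.079)&(W[...,2]<0.09); print("bar",cv2.minAreaRect(W[m][:,:2].astype(np.float32)),np.nanmedian(W[m][:,2]))
m=near&(W[...,2]>0.118)&(W[...,2]<0.13); print("knob",W[m].mean(0),m.sum())
m=(abs(W[...,2])<0.015); print("bench",np.nanmedian(W[m][:,2]))
E
```

```text
time: 2.12
tool_pos: [0.5009, 0.2483, 0.3]
orientation: [-0.499, 0.501, 0.499, 0.501]
contact_force: [-0.5, -0.4, -0.8]
finger_gap: 0.997
((0.5699405670166016, 0.23340314626693726), (0.13385704159736633, 0.2592584192752838), 4.474410057067871) 0.035644336127011234
bar ((0.5662954449653625, 0.24318203330039978), (0.04512044042348862, 0.23197343945503235), 2.8908348083496094) 0.0836744311642143
knob [0.56619001 0.21770883 0.12257237] 199
bench -0.000531229706804609
```

View pics/w1.png

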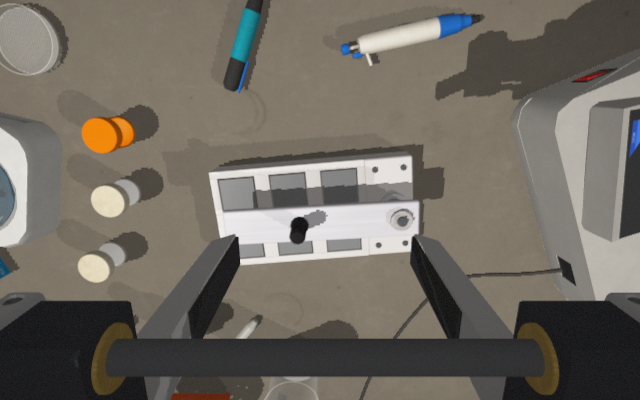

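```bash
cat >> h.py <<'E'
YAW=np.radians(4.47); ORI=np.array([0.572,0.2035,0])
def blk(x,y,z): 
    c,s=np.cos(YAW),np.sin(YAW); return ORI+np.array([c*x-s*y,s*x+c*y,z])
PK={1:(-.033,-.066),2:(.033,-.066),3:(-.033,0),4:(.033,0),5:(-.033,.066),6:(.033,.066)}
E
python3 - <<'E'
from h import *
p=cv2.imread("pics/w1.png")
for k,(x,y) in PK.items():
    q=np.array([px("wrist",blk(x+a,y+b,.036)) for a,b in((-.022,-.022),(.022,-.022),(.022,.022),(-.022,.022))]).astype(np.int32)
    cv2.polylines(p,[q],True,(0,0,255),1)
q=px("wrist",blk(0,.134,.093)).astype(int); cv2.circle(p,tuple(map(int,q)),3,(0,255,0),-1)
cv2.imwrite("pics/w1o.png",cv2.resize(p[130:280,180:450],None,fx=2.9,fy=2.9))
print(get_obs()["q"])
print(rel([0.567,0.2175,0.09],down(np.pi/2)))
E
```

```text
[-0.75729472  0.16009207  0.20467369  1.76004422 -0.03504127  1.22421286
  1.02630362]
(array([209.8, -66.9, -32.6]), array([-0.001,  0.001,  0.   ]))
```

View pics/w1o.png

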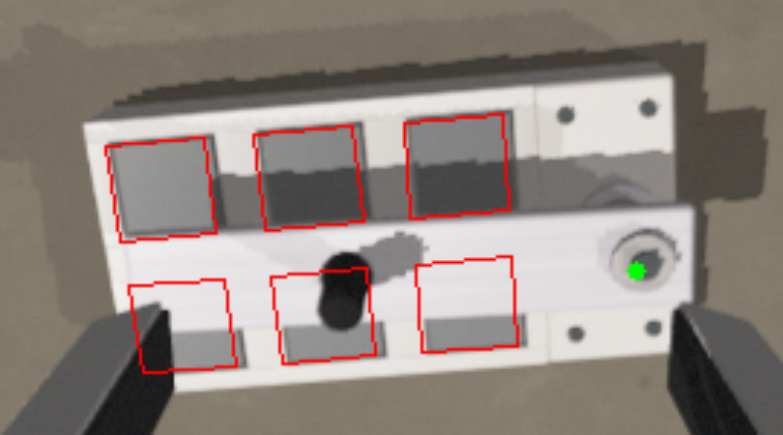

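```bash
python3 -m crank '[[[10,-33,-16,0,0,0,1],[35,-67,-33,0,0,0,1],[75,-67,-33,0,0,0,1],[115,-67,-33,0,0,0,1],[150,-67,-33,0,0,0,1],[185,-67,-33,0,0,0,1],[207,-67,-33,0,0,0,1],[207,-67,-33,0,0,0,1]]]'; python3 -m crank '[[[0,0,0,0,0,0,1],[0,0,0,0,0,0,0.5],[0,0,0,0,0,0,0],[0,0,0,0,0,0,0],[0,0,0,0,0,0,0],[0,0,0,0,0,0,0],[0,0,0,0,0,0,0]]]';python3 - <<'E'
from h import *
p,d=camera("wrist"); cv2.imwrite("pics/w2.png",p)
E
```

```text
time: 2.83
tool_pos: [0.5638, 0.2177, 0.0881]
orientation: [-0.499, 0.502, 0.501, 0.498]
contact_force: [-0.7, -0.2, -0.7]
finger_gap: 1.0
time: 3.42
tool_pos: [0.564, 0.2178, 0.0887]
orientation: [-0.499, 0.501, 0.501, 0.498]
contact_force: [0.2, -0.1, 0.3]
finger_gap: 0.609
```

View pics/w2.png

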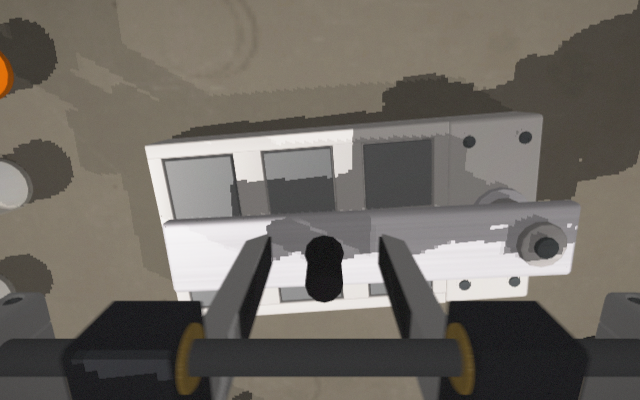

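```bash
python3 -m crank '[[[0,-2,0,0,0,0,0],[0,-2,0,0,0,0,0],[0,-2,0,0,0,0,0],[0,-2,0,0,0,0,0],[0,-2,0,0,0,0,0],[0,-2,0,0,0,0,0],[0,-2,0,0,0,0,0],[0,-2,0,0,0,0,0]]]';python3 -m crank '[[[0,0,0,0,0,0,0],[0,0,0,0,0,0,0]]]'
python3 - <<'E'
from h import *
p,r=pose(); post=blk(0,.134,0); print(post, np.linalg.norm((p-post)[:2]))
post[:2]=post[:2]
v=p-post;
E
```

```text
time: 4.13
tool_pos: [0.5659, 0.2174, 0.0884]
orientation: [-0.499, 0.502, 0.501, 0.498]
contact_force: [0.1, -3.0, -1.5]
finger_gap: 0.188
time: 4.3
tool_pos: [0.5659, 0.2174, 0.0884]
orientation: [-0.499, 0.502, 0.501, 0.498]
contact_force: [0.5, -0.8, -0.8]
finger_gap: 0.187
[0.56155643 0.33709241 0.        ] 0.11974120190535749
```

```bash
cat >> h.py <<'E'
def arc(total_deg,n,sign=-1,post=None,c=None):
    """bar swing rows; sign -1 = clockwise from above (opening)"""
    p,r=pose(); post=blk(0,.134,0) if post is None else post
    v=(p if c is None else c)-post
    for k in range(1,n+1):
        a=np.radians(total_deg*k/n)*sign; Q=R.from_rotvec([0,0,a])
        t=p+(Q.apply(v)-v); t[2]=p[2]
        s,rv=rel(t,Q*r); print(s,rv)
E
python3 -c "
from h import *
arc(52,8)"
```

```text
[ 0.1 13.6  0.3] [ 0.113 -0.001  0.   ]
[ 0.2 27.   2.1] [ 0.227 -0.001  0.   ]
[ 0.2 40.2  5.4] [ 0.34  -0.002  0.001]
[ 0.3 52.9 10.2] [ 0.454 -0.003  0.001]
[ 0.3 65.  16.5] [ 0.567 -0.003  0.001]
[ 0.4 76.3 24. ] [ 0.681 -0.004  0.001]
[ 0.4 86.6 32.8] [ 0.794 -0.005  0.002]
[ 0.5 95.9 42.6] [ 0.908 -0.005  0.002]
```

```bash
python3 -m crank '[[[0,13.6,0.3,0.113,0,0,0],[0,27,2.1,0.227,0,0,0],[0,40.2,5.4,0.34,0,0,0],[0,52.9,10.2,0.454,0,0,0],[0,65,16.5,0.567,0,0,0],[0,76.3,24,0.681,0,0,0],[0,86.6,32.8,0.794,0,0,0],[0,95.9,42.6,0.908,0,0,0]]]'
python3 -c "
from h import *
p,r=pose(); v=p-blk(0,.134,0); print(np.linalg.norm(v[:2]), np.degrees(np.arctan2(v[1],v[0])), 'open at',-180+4.47)
a=180+np.degrees(np.arctan2(v[1],v[0]))
print(a); arc(-4.47*-1+a if 0 else a-4.47+180*0,7) if a<90 and a>5 else None"
```

```text
time: 4.97
tool_pos: [0.4693, 0.2604, 0.0885]
orientation: [-0.228, 0.671, 0.229, 0.667]
contact_force: [5.9, 3.3, -14.9]
finger_gap: 0.188
0.12000458400674224 -140.26589583962502 open at -175.53
39.73410416037498
[ 0.  10.5  0.1] [ 0.088 -0.     0.001]
[ 0.  21.   1.1] [ 0.176 -0.     0.001]
[ 0.  31.4  3. ] [ 0.264 -0.001  0.002]
[ 0.  41.6  5.9] [ 0.352 -0.001  0.002]
[ 0.  51.4  9.6] [ 0.44  -0.001  0.003]
[ 0.  61.  14.2] [ 0.528 -0.001  0.003]
[ 0.  70.  19.6] [ 0.615 -0.001  0.004]
```

```bash
python3 -m crank '[[[0,0,0,0,0,0,0],[0,10.5,0.1,0.088,0,0,0],[0,21,1.1,0.176,0,0,0],[0,31.4,3,0.264,0,0,0],[0,41.6,5.9,0.352,0,0,0],[0,51.4,9.6,0.44,0,0,0],[0,61,14.2,0.528,0,0,0],[0,69,19,0.605,0,0,0]]]'
python3 -m crank '[[[0,0,0,0,0,0,0],[0,0,0,0,0,0,0]]]'
python3 -c "
from h import *
p,r=pose(); v=p-blk(0,.134,0); print(np.linalg.norm(v[:2]), np.degrees(np.arctan2(v[1],v[0])), 'open at',-180+4.47)"
```

```text
time: 5.63
tool_pos: [0.4419, 0.3266, 0.0884]
orientation: [-0.02, 0.709, 0.018, 0.705]
contact_force: [-0.8, -2.1, -3.3]
finger_gap: 0.186
time: 5.8
tool_pos: [0.4419, 0.3267, 0.0884]
orientation: [-0.022, 0.709, 0.02, 0.704]
contact_force: [-2.7, -0.2, -0.8]
finger_gap: 0.188
0.12012757905414885 -175.02286551414082 open at -175.53
```

```bash
python3 -m crank '[[[0,2,0,0.01,0,0,0],[0,3,0,0.02,0,0,0],[0,4,0,0.02,0,0,0],[0,4,0,0.02,0,0,0]]]'
```

```text
time: 6.13
tool_pos: [0.4416, 0.3296, 0.0883]
orientation: [-0.015, 0.71, 0.013, 0.704]
contact_force: [-4.8, -4.2, 2.6]
finger_gap: 0.185
```

```bash
python3 -m crank '[[[0,1,0,0,0,0,0],[0,2,0,0.01,0,0,0],[0,2,0,0.01,0,0,0]]]'
```

```text
time: 6.38
tool_pos: [0.4417, 0.3297, 0.0883]
orientation: [-0.012, 0.71, 0.008, 0.704]
contact_force: [-4.1, -8.5, 5.8]
finger_gap: 0.186
```

```bash
python3 -m crank '[[[0,-1,0,0,0,0,0.2],[0,-2,0,0,0,0,0.6],[0,-2,0,0,0,0,0.6],[0,-2,0,0,0,0,0.6],[0,-2,0,0,0,0,0.6]]]'; python3 -m crank '[[[-30,0,0,0,0,0,0.6],[-65,0,0,0,0,0,0.6],[-105,0,0,-0.1,0,0,0.5],[-145,0,0,-0.2,0,0,0.3],[-185,0,0,-0.3,0,0,0.1],[-205,0,0,-0.4,0,0,0],[-210,0,0,-0.5,0,0,0],[-210,0,0,-0.6,0,0,0]]]'
python3 -c "
from h import *
print(rel([0.50,0.22,0.30],down(np.pi/2+YAW)))"
```

```text
time: 6.8
tool_pos: [0.442, 0.3278, 0.0884]
orientation: [-0.012, 0.71, 0.009, 0.704]
contact_force: [0.2, 0.8, 1.3]
finger_gap: 0.448
time: 7.47
tool_pos: [0.4443, 0.3295, 0.3007]
orientation: [-0.22, 0.674, 0.22, 0.67]
contact_force: [0.7, 0.2, -1.2]
finger_gap: 0.212
(array([   0.6, -121.2,  -20.1]), array([-1.015, -0.004, -0.004]))
```

```bash
python3 -m crank '[[[0,-15,-2,-0.12,0,0,0],[0,-30,-5,-0.24,0,0,0],[0,-45,-8,-0.36,0,0,0],[0,-60,-10,-0.48,0,0,0],[0,-75,-12,-0.6,0,0,0],[0,-90,-15,-0.72,0,0,0],[0,-105,-18,-0.84,0,0,0],[0,-121,-20,-0.93,0,0,0]]]';  python3 -m crank '[[[0,0,0,-0.09,0,0,0],[0,0,0,-0.09,0,0,0]]]'
cat > look.py <<'E'
from h import *
import sys
cal=proj_setup("wrist"); p,d=camera("wrist"); cv2.imwrite("pics/%s.png"%sys.argv[1],p)
W=cloud("wrist",d,cal); np.save("pics/%s.npy"%sys.argv[1],W)
near=(abs(W[...,0]-.57)<.11)&(abs(W[...,1]-.23)<.16)
m=near&(W[...,2]>0.026)&(W[...,2]<0.046)
m=cv2.morphologyEx(m.astype(np.uint8),cv2.MORPH_OPEN,np.ones((5,5)))>0
print(cv2.minAreaRect(W[m][:,:2].astype(np.float32)),np.nanmedian(W[m][:,2]))
g=p.astype(int).max(2)
print("plates")
for k,(x,y) in PK.items():
    c=blk(x,y,.036); mm=(abs(W[...,0]-c[0])<.03)&(abs(W[...,1]-c[1])<.03)&(g<165)&(g>75)&(W[...,2]>.01)&(W[...,2]<.045)
    mm=cv2.morphologyEx(mm.astype(np.uint8),cv2.MORPH_OPEN,np.ones((5,5)))>0
    if mm.sum()>50:
        r=cv2.minAreaRect(W[mm][:,:2].astype(np.float32)); print(k,mm.sum(),np.round(r[0],4),np.round(r[1],4),round(r[2],2),(np.array(r[0])-c[:2]).round(4),"z",np.nanmedian(W[mm][:,2]).round(4))
m=(abs(W[...,0]-.44)<.06)&(abs(W[...,1]-.33)<.06)&(W[...,2]>0.118)&(W[...,2]<0.13); print("knob",W[m].mean(0),m.sum())
E
python3 look.py w3
```

```text
time: 8.13
tool_pos: [0.5001, 0.2197, 0.3007]
orientation: [-0.499, 0.502, 0.501, 0.498]
contact_force: [-0.1, 0.4, -0.0]
finger_gap: 0.003
time: 8.3
tool_pos: [0.5006, 0.2187, 0.3008]
orientation: [-0.522, 0.478, 0.524, 0.474]
contact_force: [-0.2, 2.4, -0.8]
finger_gap: 0.002
((0.5696898698806763, 0.233614981174469), (0.13330423831939697, 0.2594342827796936), 4.551677227020264) 0.035615224492033526
plates
1 1251 [0.5446 0.1352] [0.0488 0.0478] 4.22 [0.0004 0.0001] z 0.0357
2 1139 [0.6102 0.1401] [0.0488 0.0481] 5.9 [ 0.0002 -0.0002] z 0.0357
3 1218 [0.5394 0.2008] [0.0485 0.047 ] 4.5 [ 0.0003 -0.0001] z 0.0356
4 656 [0.6054 0.2049] [0.0486 0.0447] 4.64 [ 0.0005 -0.0012] z 0.0355
5 1218 [0.5341 0.2671] [0.0479 0.0466] 4.53 [0.0002 0.0004] z 0.0355
6 985 [0.5997 0.2726] [0.0484 0.0462] 3.91 [-0.0001  0.0007] z 0.0357
knob [0.44179367 0.32481609 0.12242207] 249
```

View pics/w3.png

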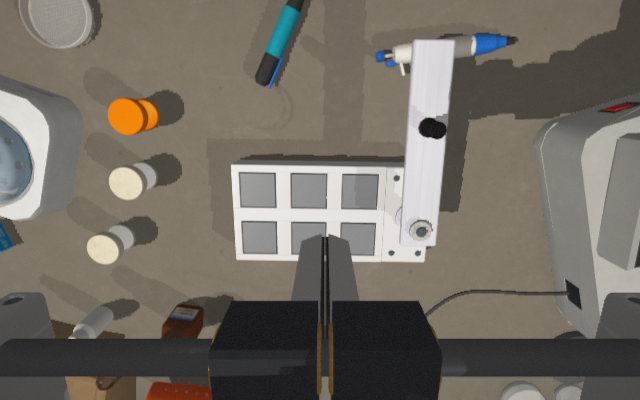

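Run:
```python
from h import *
W=np.load("pics/w3.npy")
m=(W[...,0]<.6)&(W[...,0]>.3)&(W[...,1]>.27)&(W[...,1]<.40)&(W[...,2]>0.079)&(W[...,2]<0.09)
m=cv2.morphologyEx(m.astype(np.uint8),cv2.MORPH_OPEN,np.ones((5,5)))>0
print(cv2.minAreaRect(W[m][:,:2].astype(np.float32)))
q=W[m][:,:2]; 
# edge-wise fit: per x-bin mid of y min/max
xs=np.linspace(.36,.53,18); mid=[]
for x in xs:
    s=q[abs(q[:,0]-x)<.004,1]; mid.append((s.min()+s.max())/2)
f=np.polyfit(xs,mid,1); print(np.degrees(np.arctan(f[0])), np.polyval(f,.5616))
```

```text
((0.4682292938232422, 0.3285817503929138), (0.23207256197929382, 0.04472128301858902), 5.36727237701416)
5.356364751750094 0.3361379729294256
```

```bash
python3 -c "
from h import *
print(rel([0.442,0.294,0.30],down(np.pi/2+YAW)),rel([0.442,0.294,0.096],down(np.pi/2+YAW)))"
```

```text
(array([ 1. , 51.5, 79.4]), array([ 0.01 , -0.001, -0.005])) (array([205. ,  50.4,  79.5]), array([ 0.01 , -0.001, -0.005]))
```

```bash
python3 -m crank '[[[1,20,30,0,0,0,0],[1,40,60,0,0,0,0],[20,51,79,0.01,0,0,0],[60,51,79,0.01,0,0,0],[100,51,79,0.01,0,0,0],[140,51,79,0.01,0,0,0],[180,51,79,0.01,0,0,0],[204,51,79,0.01,0,0,0]]]'; python3 -m crank '[[[0,0,0,0,0,0,0],[0,0,3,0,0,0,0],[0,0,6,0,0,0,0],[0,0,6,0,0,0,0]]]'; python3 -m crank '[[[0,0,2,0,0,0,0],[0,0,4,0,0,0,0],[0,0,4,0,0,0,0]]]'
```

```text
time: 9.02
tool_pos: [0.4396, 0.2931, 0.0934]
orientation: [-0.518, 0.483, 0.52, 0.478]
contact_force: [0.2, -0.5, -0.7]
finger_gap: 0.004
time: 9.35
tool_pos: [0.4399, 0.3009, 0.0953]
orientation: [-0.517, 0.482, 0.52, 0.479]
contact_force: [-0.0, 0.3, 0.5]
finger_gap: 0.006
time: 9.6
tool_pos: [0.44, 0.3058, 0.0963]
orientation: [-0.517, 0.482, 0.52, 0.48]
contact_force: [0.2, -0.8, -0.2]
finger_gap: 0.007
```

```bash
python3 -m crank '[[[0,0,2,0,0,0,0],[0,0,4,0,0,0,0],[0,0,4,0,0,0,0]]]'; python3 -m crank '[[[0,0,1,0,0,0,0],[0,0,2,0,0,0,0],[0,0,2,0,0,0,0]]]'; python3 -m crank '[[[0,0,1,0,0,0,0],[0,0,2,0,0,0,0],[0,0,2,0,0,0,0]]]'
```

```text
time: 9.85
tool_pos: [0.4398, 0.3066, 0.0962]
orientation: [-0.518, 0.483, 0.519, 0.479]
contact_force: [0.9, -17.5, 7.3]
finger_gap: 0.002
time: 10.1
tool_pos: [0.4399, 0.3065, 0.0962]
orientation: [-0.518, 0.485, 0.518, 0.479]
contact_force: [0.6, -13.7, 5.1]
finger_gap: 0.003
time: 10.35
tool_pos: [0.4398, 0.3064, 0.0962]
orientation: [0.518, -0.486, -0.517, -0.478]
contact_force: [-0.5, -13.3, 6.1]
finger_gap: 0.002
```

```bash
python3 -m crank '[[[0,0,-5,0,0,0,0],[0,0,-12,0,0,0,0],[-30,0,-12,0,0,0,0],[-60,0,-12,0,0,0,0],[-60,0,-12,0,0,0,0]]]'; python3 look.py w4; python3 -c "
from h import *
W=np.load('pics/w4.npy')
m=(W[...,0]<.6)&(W[...,0]>.3)&(W[...,1]>.27)&(W[...,1]<.40)&(W[...,2]>0.079)&(W[...,2]<0.09)
m=cv2.morphologyEx(m.astype(np.uint8),cv2.MORPH_OPEN,np.ones((5,5)))>0
print(cv2.minAreaRect(W[m][:,:2].astype(np.float32)))
x=PK[5]
print(rel(blk(*x,.12),down(np.pi/2+YAW)),rel(blk(*x,.045),down(np.pi/2+YAW)))"
```

```text
time: 10.77
tool_pos: [0.4432, 0.296, 0.1609]
orientation: [0.517, -0.484, -0.517, -0.481]
contact_force: [1.6, 1.0, 0.0]
finger_gap: 0.005
((0.5562998652458191, 0.19134241342544556), (0.10131604224443436, 0.17740070819854736), 4.611438751220703) 0.03564147913060786
plates
1 924 [0.5534 0.1362] [0.0306 0.0485] 4.97 [0.0092 0.0011] z 0.0358
2 923 [0.5972 0.1401] [0.0261 0.0484] 1.86 [-0.0129 -0.0002] z 0.0358
3 1915 [0.5389 0.2011] [0.0484 0.0488] 5.02 [-0.0002  0.0002] z 0.0357
4 316 [0.5941 0.1918] [0.0257 0.0219] 5.1 [-0.0108 -0.0142] z 0.0356
5 1315 [0.5332 0.2596] [0.0483 0.0333] 4.64 [-0.0008 -0.0071] z 0.0356
knob [0.44015121 0.32710151 0.12246523] 532
((0.43634703755378723, 0.32746514678001404), (0.1694653481245041, 0.043886613100767136), 4.576848983764648)
(array([ 38.7, -89.4, -35.4]), array([-0.008, -0.004, -0.004])) (array([113.7, -89.7, -35.1]), array([-0.008, -0.004, -0.004]))
```

```bash
python3 -m crank '[[[5,-30,-12,0,0,0,0],[15,-60,-24,0,0,0,0],[38,-89,-35,0,0,0,0],[70,-90,-35,0,0,0,0],[95,-90,-35,0,0,0,0],[113,-90,-35,0,0,0,0],[113,-90,-35,0,0,0,0]]]'; python3 -c "
from h import *
print(rel(blk(*PK[5],.045)))"
```

```text
time: 11.4
tool_pos: [0.5321, 0.2653, 0.0415]
orientation: [-0.517, 0.486, 0.517, 0.478]
contact_force: [-1.1, 0.1, -0.8]
finger_gap: 0.005
(array([-3.5, -2. ,  1.3]), array([0., 0., 0.]))
```

```bash
python3 -m crank '[[[2,0,0,0,0,0,0],[4,0,0,0,0,0,0],[4,0,0,0,0,0,0]]]'; python3 -m crank '[[[1,0,0,0,0,0,0],[2,0,0,0,0,0,0],[2,0,0,0,0,0,0]]]';python3 -m crank '[[[1,0,0,0,0,0,0],[2,0,0,0,0,0,0],[2,0,0,0,0,0,0]]]'
```

```text
time: 11.65
tool_pos: [0.5322, 0.2654, 0.038]
orientation: [-0.517, 0.486, 0.517, 0.478]
contact_force: [-0.1, -0.8, 0.1]
finger_gap: 0.005
time: 11.9
tool_pos: [0.5324, 0.2658, 0.0366]
orientation: [-0.517, 0.485, 0.518, 0.479]
contact_force: [-0.9, -0.3, 0.7]
finger_gap: 0.003
time: 12.15
tool_pos: [0.5326, 0.266, 0.0349]
orientation: [-0.517, 0.485, 0.518, 0.479]
contact_force: [-0.4, -0.1, 5.7]
finger_gap: 0.005
```

```bash
python3 -m crank '[[[1,0,0,0,0,0,0],[2,0,0,0,0,0,0],[2,0,0,0,0,0,0]]]'; python3 -m crank '[[[1,0,0,0,0,0,0],[2,0,0,0,0,0,0],[2,0,0,0,0,0,0]]]'
```

```text
time: 12.4
tool_pos: [0.5329, 0.2661, 0.0341]
orientation: [-0.517, 0.485, 0.518, 0.479]
contact_force: [-7.7, -3.4, 25.6]
finger_gap: 0.007
time: 12.65
tool_pos: [0.533, 0.2661, 0.0339]
orientation: [-0.517, 0.485, 0.518, 0.48]
contact_force: [-11.1, -4.8, 37.0]
finger_gap: 0.003
```

Pocket 5 is occupied: 37 N at only 2 mm of give. Next is pocket 3.

```bash
python3 -m crank '[[[-6,0,0,0,0,0,0],[-12,-1,-30,0,0,0,0],[-10,-1,-65,0,0,0,0],[-6,-1,-65,0,0,0,0],[-3,-1,-65,0,0,0,0],[-3,-1,-65,0,0,0,0]]]'; python3 -m crank '[[[2,0,0,0,0,0,0],[3,0,0,0,0,0,0],[3,0,0,0,0,0,0]]]'; python3 -m crank '[[[1,0,0,0,0,0,0],[2,0,0,0,0,0,0],[2,0,0,0,0,0,0]]]'
```

```text
time: 13.15
tool_pos: [0.5383, 0.2016, 0.0366]
orientation: [-0.516, 0.485, 0.518, 0.48]
contact_force: [-0.4, 0.2, -0.1]
finger_gap: 0.007
time: 13.4
tool_pos: [0.5381, 0.2025, 0.0333]
orientation: [-0.517, 0.485, 0.518, 0.479]
contact_force: [-0.5, 0.2, 0.3]
finger_gap: 0.006
time: 13.65
tool_pos: [0.538, 0.2029, 0.0312]
orientation: [-0.517, 0.485, 0.518, 0.479]
contact_force: [0.5, -0.5, 1.0]
finger_gap: 0.005
```

```bash
python3 -m crank '[[[1,0,0,0,0,0,0],[2,0,0,0,0,0,0],[2,0,0,0,0,0,0]]]'
```

```text
time: 13.9
tool_pos: [0.538, 0.2029, 0.029]
orientation: [-0.517, 0.485, 0.518, 0.479]
contact_force: [0.5, -0.1, 1.2]
finger_gap: 0.004
```

```bash
python3 -m crank '[[[2,0,0,0,0,0,0],[4,0,0,0,0,0,0],[7,0,0,0,0,0,0],[7,0,0,0,0,0,0]]]'; python3 -c "
from h import *
print(rel(blk(*PK[1],.045),down(np.pi/2+YAW)))"
```

```text
time: 14.23
tool_pos: [0.5378, 0.2028, 0.0215]
orientation: [-0.517, 0.485, 0.519, 0.479]
contact_force: [-0.4, 0.3, -0.7]
finger_gap: 0.002
(array([-23.3,  -1.4, -68.1]), array([-0.006, -0.004, -0.008]))
```

Pocket 3 is empty, its plate down to 21.5 mm. Next, pocket 1.

```bash
python3 -m crank '[[[-20,0,0,0,0,0,0],[-27,-1,-15,0,0,0,0],[-25,-1,-45,0,0,0,0],[-22,-1,-68,0,0,0,0],[-20,-1,-68,0,0,0,0],[-19,-1,-68,0,0,0,0]]]'; python3 -m crank '[[[2,0,0,0,0,0,0],[4,0,0,0,0,0,0],[4,0,0,0,0,0,0]]]'; python3 -m crank '[[[1,0,0,0,0,0,0],[2,0,0,0,0,0,0],[2,0,0,0,0,0,0]]]'
```

```text
time: 14.73
tool_pos: [0.5438, 0.1332, 0.0406]
orientation: [-0.516, 0.486, 0.518, 0.479]
contact_force: [-0.5, 1.0, -0.5]
finger_gap: 0.003
time: 14.98
tool_pos: [0.5436, 0.1337, 0.0362]
orientation: [-0.516, 0.485, 0.518, 0.479]
contact_force: [-0.1, 0.3, -0.5]
finger_gap: 0.006
time: 15.23
tool_pos: [0.5436, 0.1341, 0.034]
orientation: [-0.516, 0.485, 0.518, 0.479]
contact_force: [0.1, -0.6, -0.9]
finger_gap: 0.004
```

```bash
python3 -m crank '[[[1,0,0,0,0,0,0],[2,0,0,0,0,0,0],[2,0,0,0,0,0,0]]]'; python3 -m crank '[[[1,0,0,0,0,0,0],[2,0,0,0,0,0,0],[2,0,0,0,0,0,0]]]'
```

```text
time: 15.48
tool_pos: [0.5436, 0.1343, 0.0319]
orientation: [-0.516, 0.485, 0.518, 0.479]
contact_force: [0.0, 0.0, 0.7]
finger_gap: 0.004
time: 15.73
tool_pos: [0.5436, 0.1342, 0.0297]
orientation: [-0.516, 0.485, 0.518, 0.479]
contact_force: [0.9, -0.3, -0.7]
finger_gap: 0.007
```

```bash
python3 -m crank '[[[2,0,0,0,0,0,0],[4,0,0,0,0,0,0],[7,0,0,0,0,0,0],[8,0,0,0,0,0,0]]]'; python3 -m crank '[[[-20,0,0,0,0,0,0],[-27,-15,1,0,0,0,0],[-25,-45,1,0,0,0,0],[-22,-67,1,0,0,0,0],[-20,-67,1,0,0,0,0],[-19,-67,1,0,0,0,0]]]'; python3 -m crank '[[[2,0,0,0,0,0,0],[4,0,0,0,0,0,0],[4,0,0,0,0,0,0]]]'; python3 -m crank '[[[1,0,0,0,0,0,0],[2,0,0,0,0,0,0],[2,0,0,0,0,0,0]]]'
```

```text
time: 16.07
tool_pos: [0.5435, 0.1342, 0.0213]
orientation: [-0.516, 0.485, 0.518, 0.479]
contact_force: [0.8, -0.1, 2.2]
finger_gap: 0.003
time: 16.57
tool_pos: [0.6106, 0.1398, 0.0388]
orientation: [-0.516, 0.486, 0.518, 0.479]
contact_force: [-0.3, 0.3, -0.4]
finger_gap: 0.007
time: 16.82
tool_pos: [0.6098, 0.1396, 0.0345]
orientation: [-0.516, 0.486, 0.518, 0.478]
contact_force: [-0.2, 0.3, -0.7]
finger_gap: 0.007
time: 17.07
tool_pos: [0.6095, 0.1397, 0.0325]
orientation: [-0.516, 0.486, 0.518, 0.478]
contact_force: [0.2, 0.2, 1.0]
finger_gap: 0.005
```

```bash
python3 -m crank '[[[2,0,0,0,0,0,0],[4,0,0,0,0,0,0],[4,0,0,0,0,0,0]]]'; python3 -m crank '[[[2,0,0,0,0,0,0],[4,0,0,0,0,0,0],[7,0,0,0,0,0,0],[8,0,0,0,0,0,0]]]'; python3 -m crank '[[[-30,0,0,0,0,0,0.3],[-65,0,0,0,0,0,0.6],[-105,10,0,0,0,0,0.8],[-145,20,0,0,0,0,0.8],[-185,40,-20,0,0,0,0.8],[-225,50,-50,0,0,0,0.8],[-240,60,-80,0,0,0,0.8],[-240,60,-80,0,0,0,0.8]]]'; python3 look.py w5
python3 - <<'E'
from h import *
cal=proj_setup("wrist"); p,d=camera("wrist"); W=cloud("wrist",d,cal)
for x in trace("jar1","wrist"):
    m=x["region"]&(W[...,2]>.042)&(W[...,2]<.056)
    if m.sum()<20: continue
    q=W[m]; c,rr=cv2.minEnclosingCircle(q[:,:2].astype(np.float32)); print(round(x["conf"],2),np.round(x["bbox"]),p[m].mean(0).round(),np.round(c,4),round(rr,4),np.median(q,0).round(4))
p,d=camera("top"); W=cloud("top",d)
cv2.imwrite("pics/t5.png",p)
for x in trace("jar1","top"):
    m=x["region"]&(W[...,2]>.042)&(W[...,2]<.06); q=W[m]
    if len(q): print("top",round(x["conf"],2),np.round(x["bbox"]),p[m].mean(0).round(),np.median(q,0).round(4))
E
```

```text
time: 17.32
tool_pos: [0.6094, 0.1397, 0.0281]
orientation: [-0.516, 0.486, 0.519, 0.478]
contact_force: [0.6, 0.2, 0.7]
finger_gap: 0.004
time: 17.65
tool_pos: [0.6095, 0.1397, 0.0201]
orientation: [-0.516, 0.486, 0.518, 0.479]
contact_force: [-5.2, -1.1, 22.5]
finger_gap: 0.005
time: 18.32
tool_pos: [0.5579, 0.0519, 0.2652]
orientation: [-0.516, 0.485, 0.516, 0.481]
contact_force: [1.5, -0.1, 0.8]
finger_gap: 0.534
((0.5698886513710022, 0.23329481482505798), (0.13334541022777557, 0.25906243920326233), 4.56409215927124) 0.0354701504812725
plates
1 1555 [0.5446 0.1351] [0.0482 0.0483] 4.46 [0.0003 0.    ] z 0.0206
2 1383 [0.611  0.1406] [0.0476 0.0481] 4.18 [0.001  0.0003] z 0.0198
3 1571 [0.5403 0.201 ] [0.0462 0.049 ] 4.71 [0.0012 0.    ] z 0.0207
4 1421 [0.605  0.2059] [0.0482 0.0488] 4.28 [ 0.0001 -0.0001] z 0.0354
5 1597 [0.5339 0.2665] [0.0484 0.0487] 4.53 [-0.0001 -0.0002] z 0.0354
6 1440 [0.5996 0.272 ] [0.0491 0.0495] 4.27 [-0.0001  0.0001] z 0.0356
knob [nan nan nan] 0
0.73 [242.  62. 283. 105.] [ 13. 133. 237.] [ 0.4661 -0.0232] 0.0213 [ 0.466  -0.0231  0.0473]
0.71 [233. 134. 279. 178.] [188. 215. 225.] [ 0.5488 -0.0279] 0.0216 [ 0.5481 -0.0277  0.0473]
0.58 [207. 206. 253. 249.] [185. 211. 221.] [ 0.6422 -0.0632] 0.0217 [ 0.6409 -0.0627  0.0474]
top 0.74 [418. 246. 433. 255.] [192. 220. 228.] [ 0.4768 -0.3754  0.048 ]
top 0.62 [326. 192. 338. 207.] [187. 215. 224.] [ 0.6432 -0.0662  0.0481]
top 0.61 [446. 254. 458. 272.] [193.  90.  45.] [ 0.434 -0.458  0.048]look.py:16: RuntimeWarning: Mean of empty slice.
  m=(abs(W[...,0]-.44)<.06)&(abs(W[...,1]-.33)<.06)&(W[...,2]>0.118)&(W[...,2]<0.13); print("knob",W[m].mean(0),m.sum())
  ret = um.true_divide(
```

View pics/w5.png

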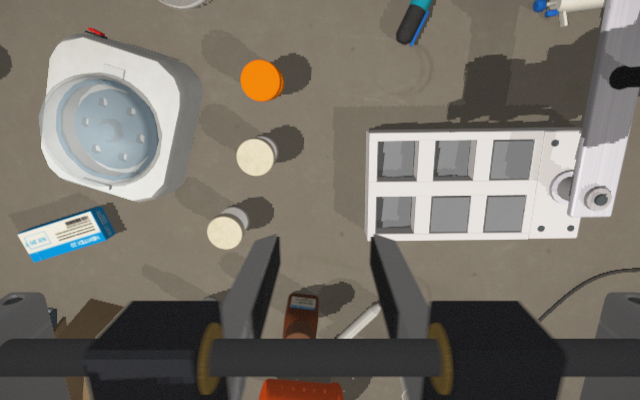

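View pics/t5.png

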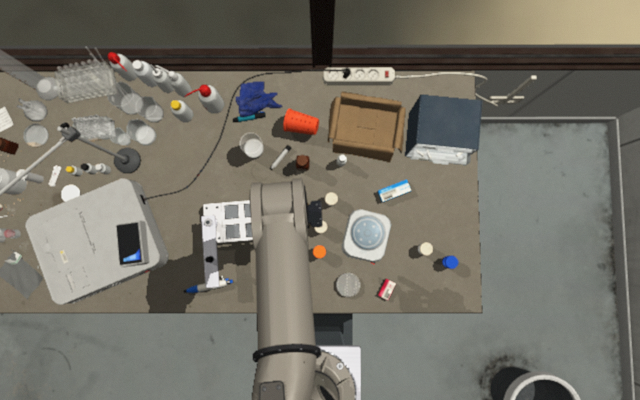

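Run:
```python
from h import *
W=np.load("pics/w5.npy"); m=(abs(W[...,0]-.52)<.06)&(abs(W[...,1]+.18)<.06); print("cf z",np.nanmax(W[m][:,2]))
m=(abs(W[...,0]-.52)<.1)&(abs(W[...,1]+.18)<.1)&(W[...,2]>.03); print(np.nanmin(W[m],0),np.nanmax(W[m],0))
print(rel([.5487,-.028,.10],down(np.pi/2+YAW)),rel([.5487,-.028,.022],down(np.pi/2+YAW)))
```

```text
cf z 0.1010775315061101
[ 0.42394999 -0.26015384  0.03002306] [ 0.60740885 -0.09831258  0.10107753]
(array([160.5,  12.9, -84.4]), array([-0.007, -0.004, -0.011])) (array([238.4,  12.1, -84.1]), array([-0.007, -0.004, -0.011]))
```

```bash
python3 -m crank '[[[10,6,-42,0,0,0,0.8],[40,12,-84,-0.007,-0.004,-0.011,0.8],[80,12,-84,-0.007,-0.004,-0.011,0.8],[120,12,-84,-0.007,-0.004,-0.011,0.8],[150,12,-84,-0.007,-0.004,-0.011,0.8],[150,12,-84,-0.007,-0.004,-0.011,0.8]]]'
python3 - <<'E'
from h import *
p,d=camera("wrist"); cv2.imwrite("pics/w6.png",p)
print(rel([.5487,-.028,.022],down(np.pi/2+YAW)))
E
```

```text
time: 19.07
tool_pos: [0.5456, -0.0268, 0.1037]
orientation: [-0.517, 0.483, 0.521, 0.477]
contact_force: [-1.3, 0.3, -0.2]
finger_gap: 0.795
(array([85.2, -1.9, -1. ]), array([ 0.001, -0.002, -0.007]))
```

View pics/w6.png

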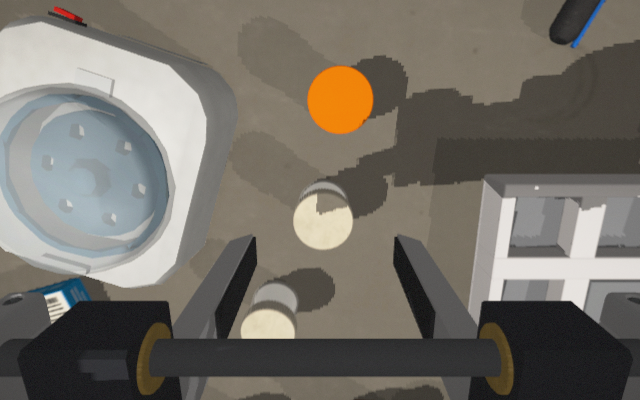

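```bash
python3 -m crank '[[[25,-2,-1,0,0,0,0.8],[50,-2,-1,0,0,0,0.8],[68,-2,-1,0,0,0,0.8],[78,-2,-1,0,0,0,0.8],[83,-2,-1,0,0,0,0.8],[84,-2,-1,0,0,0,0.8],[84,-2,-1,0,0,0,0.6]]]'; python3 -m crank '[[[0,0,0,0,0,0,0],[0,0,0,0,0,0,0],[0,0,0,0,0,0,0],[0,0,0,0,0,0,0],[0,0,0,0,0,0,0],[0,0,0,0,0,0,0],[0,0,0,0,0,0,0]]]'
```

```text
time: 19.7
tool_pos: [0.5497, -0.0278, 0.0243]
orientation: [-0.518, 0.482, 0.521, 0.478]
contact_force: [-0.0, -0.3, -0.5]
finger_gap: 0.756
time: 20.28
tool_pos: [0.5499, -0.0277, 0.0246]
orientation: [-0.518, 0.482, 0.52, 0.478]
contact_force: [-1.2, 0.4, 5.9]
finger_gap: 0.443
```

```bash
python3 -m crank '[[[0,0,0,0,0,0,0],[-20,0,0,0,0,0,0],[-50,0,0,0,0,0,0],[-85,0,0,0,0,0,0],[-95,0,0,0,0,0,0],[-95,0,0,0,0,0,0]]]'
python3 - <<'E'
from h import *
cal=proj_setup("wrist"); p,d=camera("wrist"); cv2.imwrite("pics/w7.png",p); W=cloud("wrist",d,cal)
tp,_=pose()
for x in trace("jar1","wrist"):
    q=W[x["region"]]; q=q[np.isfinite(q[:,0])]; m=abs(q[:,2]-np.percentile(q[:,2],90))<.004; q=q[m]
    c,rr=cv2.minEnclosingCircle(q[:,:2].astype(np.float32)); print(round(x["conf"],2),np.round(x["bbox"]),np.round(c,4),round(rr,4),np.median(q,0).round(4))
print(tp); print(rel(blk(*PK[1],.12),down(np.pi/2+YAW)))
E
```

```text
time: 20.78
tool_pos: [0.5521, -0.0274, 0.1223]
orientation: [-0.519, 0.48, 0.52, 0.479]
contact_force: [0.6, 0.5, -0.3]
finger_gap: 0.444
0.98 [278. 201. 365. 303.] [ 0.5502 -0.0277] 0.0217 [ 0.5487 -0.0276  0.1448]
0.94 [314.  58. 368. 124.] [ 0.4658 -0.0233] 0.0214 [ 0.4654 -0.0234  0.0472]
0.76 [273. 282. 302. 333.] [ 0.6421 -0.0579] 0.0209 [ 0.6426 -0.0523  0.0474]
[ 0.55113093 -0.02716702  0.12049561]
(array([ -0.9,  -6.9, 162.3]), array([ 0.002, -0.001, -0.005]))
```

View pics/w7.png

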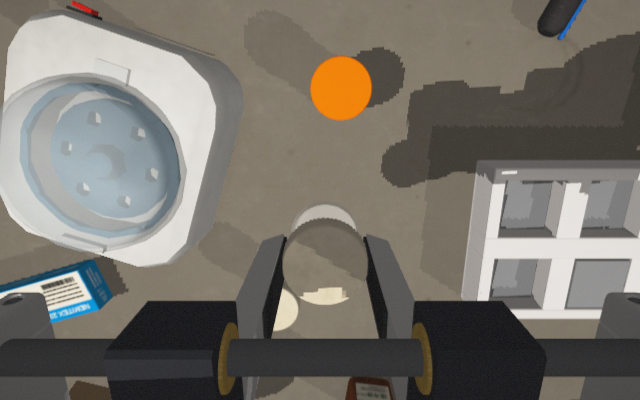

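```bash
python3 -m crank '[[[0,-3,35,0,0,0,0],[0,-6,75,0,0,0,0],[0,-8,115,0,0,0,0],[0,-8,145,0,0,0,0],[0,-8,160,0,0,0,0],[0,-8,162,0,0,0,0],[0,-8,162,0,0,0,0]]]'
python3 - <<'E'
from h import *
print(rel(blk(*PK[1],.044)+[.001,0,0],down(np.pi/2+YAW)))
E
```

```text
time: 21.47
tool_pos: [0.5445, 0.1354, 0.1176]
orientation: [-0.519, 0.482, 0.521, 0.477]
contact_force: [-0.4, -0.9, -0.3]
finger_gap: 0.439
(array([73.6, -1.3, -0.2]), array([ 0.004, -0.002, -0.008]))
```

```bash
python3 -m crank '[[[15,-1,0,0,0,0,0],[30,-1,0,0,0,0,0],[42,-1,0,0.004,-0.002,-0.008,0],[50,-1,0,0.004,-0.002,-0.008,0],[56,-1,0,0.004,-0.002,-0.008,0],[61,-1,0,0.004,-0.002,-0.008,0],[61,-1,0,0.004,-0.002,-0.008,0]]]'; python3 -m crank '[[[4,0,0,0,0,0,0],[7,0,0,0,0,0,0],[10,0,0,0,0,0,0],[10,0,0,0,0,0,0]]]'
```

```text
time: 22.05
tool_pos: [0.5448, 0.1347, 0.0558]
orientation: [-0.519, 0.481, 0.519, 0.48]
contact_force: [-0.8, -0.5, -0.8]
finger_gap: 0.444
time: 22.38
tool_pos: [0.5447, 0.1347, 0.0455]
orientation: [-0.519, 0.481, 0.519, 0.48]
contact_force: [0.0, -0.6, -0.9]
finger_gap: 0.444
```

```bash
python3 -m crank '[[[1,0,0,0,0,0,0],[2,0,0,0,0,0,0],[2.5,0,0,0,0,0,0]]]'; python3 -m crank '[[[1,0,0,0,0,0,0],[1,0,0,0,0,0,0]]]'
```

```text
time: 22.63
tool_pos: [0.5457, 0.1349, 0.0443]
orientation: [0.519, -0.48, -0.519, -0.481]
contact_force: [-5.5, -1.9, 28.1]
finger_gap: 0.441
time: 22.8
tool_pos: [0.5463, 0.135, 0.0445]
orientation: [0.519, -0.48, -0.519, -0.481]
contact_force: [-5.2, -2.2, 19.2]
finger_gap: 0.44
```

Bottomed with about 20–28 N. Release, lift, and check the height.

```bash
python3 -m crank '[[[-1,0,0,0,0,0,0.5],[-1,0,0,0,0,0,0.7],[-1,0,0,0,0,0,0.7],[-1,0,0,0,0,0,0.7],[-1,0,0,0,0,0,0.7],[-25,0,0,0,0,0,0.7],[-60,0,0,0,0,0,0.75],[-100,0,0,0,0,0,0.8]]]'; python3 -m crank '[[[-35,2,-30,0,0,0,0.8],[-70,-5,-70,0,0,0,0.8],[-105,-10,-110,0,0,0,0.8],[-105,-20,-130,0,0,0,0.8],[-105,-20,-130,0,0,0,0.8],[-105,-20,-130,0,0,0,0.8]]]'
cat > jars.py <<'E'
from h import *
import sys
cal=proj_setup("wrist"); p,d=camera("wrist"); W=cloud("wrist",d,cal); cv2.imwrite("pics/%s.png"%sys.argv[1],p)
for x in trace("jar1","wrist"):
    q=W[x["region"]]; q=q[np.isfinite(q[:,0])]
    if len(q)<20: continue
    h=np.percentile(q[:,2],85); q=q[abs(q[:,2]-h)<.004]
    c,rr=cv2.minEnclosingCircle(q[:,:2].astype(np.float32)); print(round(x["conf"],2),np.round(x["bbox"]),p[x["region"]].mean(0).round(),np.round(c,4),round(rr,4),np.median(q,0).round(4))
for k in PK: print(k,blk(*PK[k],0).round(4))
E
python3 jars.py w8
```

```text
time: 23.47
tool_pos: [0.5448, 0.1342, 0.1442]
orientation: [-0.519, 0.481, 0.519, 0.48]
contact_force: [-0.3, 0.7, -0.6]
finger_gap: 0.782
time: 23.97
tool_pos: [0.5758, 0.0035, 0.2503]
orientation: [0.518, -0.482, -0.517, -0.482]
contact_force: [0.1, 1.1, -0.4]
finger_gap: 0.802
0.9 [423. 129. 476. 176.] [161. 182. 191.] [0.5449 0.1345] 0.0216 [0.544  0.134  0.0672]
0.69 [244. 198. 289. 242.] [168. 191. 200.] [ 0.6421 -0.063 ] 0.0213 [ 0.6408 -0.0624  0.0474]
0.66 [ 1. 38. 11. 71.] [127. 133. 137.] [ 0.4785 -0.3619] 0.0134 [ 0.4787 -0.3574  0.0113]
0.61 [290.  43. 324.  86.] [ 12. 129. 236.] [ 0.4661 -0.0232] 0.0213 [ 0.4658 -0.0233  0.0472]
1 [0.5442 0.1351 0.    ]
2 [0.61   0.1403 0.    ]
3 [0.5391 0.2009 0.    ]
4 [0.6049 0.2061 0.    ]
5 [0.534  0.2667 0.    ]
6 [0.5998 0.2719 0.    ]
```

View pics/w8.png

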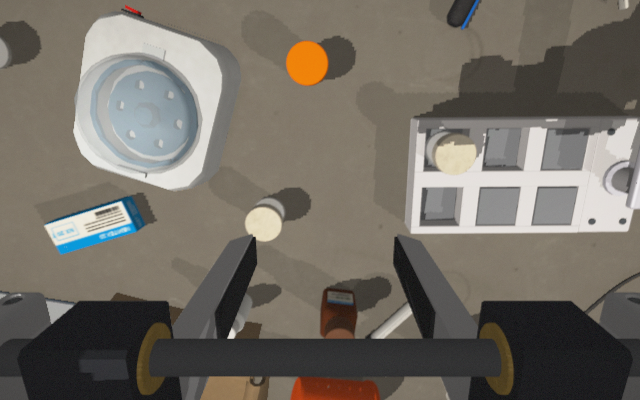

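Run:
```python
from h import *
print(rel([.642,-.063,.10],down(np.pi/2+YAW)))
```

```text
(array([148.4, -62.3, -74.7]), array([-0.001, -0.001, -0.002]))
```

```bash
python3 -m crank '[[[10,-30,-35,0,0,0,0.8],[45,-58,-70,0,0,0,0.8],[85,-62,-75,0,0,0,0.8],[120,-62,-75,0,0,0,0.8],[140,-62,-75,0,0,0,0.8],[145,-62,-75,0,0,0,0.8],[145,-62,-75,0,0,0,0.8]]]'; python3 jars.py w9 | head -4;  python3 - <<'E'
from h import *
print(rel([.642,-.063,.024],down(np.pi/2+YAW)))
E
```

```text
time: 24.65
tool_pos: [0.6401, -0.0619, 0.1012]
orientation: [-0.518, 0.482, 0.521, 0.478]
contact_force: [-0.0, 0.7, 0.1]
finger_gap: 0.8
0.91 [588.  65. 640. 130.] [137. 143. 147.] [0.548  0.1232] 0.0173 [0.5492 0.1152 0.0589]
0.71 [291. 182. 354. 249.] [169. 189. 198.] [ 0.642  -0.0633] 0.0216 [ 0.6411 -0.0633  0.0473]
1 [0.5442 0.1351 0.    ]
2 [0.61   0.1403 0.    ]
(array([80.7,  0.2, -0.5]), array([-0.   , -0.001, -0.001]))
```

View pics/w9.png

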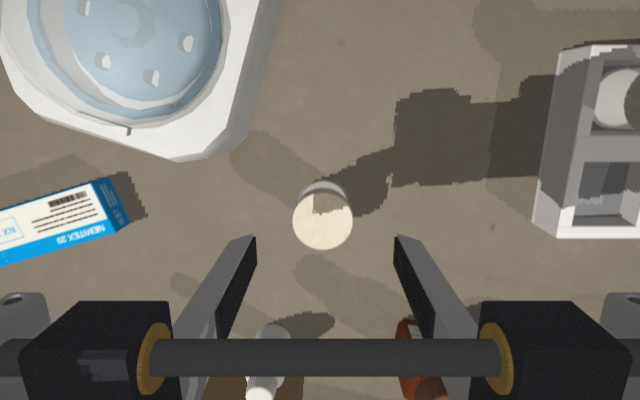

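The jar is centred between the fingers at (322,218), so I descend and grasp.

```bash
python3 -m crank '[[[25,0,0,0,0,0,0.8],[48,0,0,0,0,0,0.8],[65,0,0,0,0,0,0.8],[75,0,0,0,0,0,0.8],[79,0,0,0,0,0,0.8],[80,0,0,0,0,0,0.7],[80,0,0,0,0,0,0.5]]]'; python3 -m crank '[[[0,0,0,0,0,0,0],[0,0,0,0,0,0,0],[0,0,0,0,0,0,0],[0,0,0,0,0,0,0],[0,0,0,0,0,0,0],[0,0,0,0,0,0,0],[0,0,0,0,0,0,0],[0,0,0,0,0,0,0]]]';  python3 -m crank '[[[-20,0,0,0,0,0,0],[-50,0,0,0,0,0,0],[-85,0,0,0,0,0,0],[-95,0,0,0,0,0,0],[-95,0,0,0,0,0,0]]]'; python3 jars.py w10 | head -3;  python3 - <<'E'
from h import *
print(pose()[0],rel(blk(*PK[2],.12),down(np.pi/2+YAW)))
E
```

```text
time: 25.33
tool_pos: [0.6429, -0.0623, 0.0259]
orientation: [0.519, -0.48, -0.519, -0.48]
contact_force: [0.2, -0.3, 0.6]
finger_gap: 0.694
time: 26.0
tool_pos: [0.6434, -0.0622, 0.0267]
orientation: [0.52, -0.48, -0.519, -0.48]
contact_force: [-1.6, 1.2, 6.4]
finger_gap: 0.443
time: 26.42
tool_pos: [0.645, -0.0625, 0.1249]
orientation: [0.521, -0.479, -0.518, -0.482]
contact_force: [-0.1, 0.2, -0.6]
finger_gap: 0.437
0.94 [571.  55. 640. 121.] [123. 133. 139.] [0.545  0.1305] 0.0205 [0.5475 0.1224 0.067 ]
0.58 [284. 203. 369. 302.] [124. 140. 149.] [ 0.643  -0.0628] 0.0216 [ 0.6416 -0.0627  0.1455]
1 [0.5442 0.1351 0.    ]
[ 0.64325038 -0.06199153  0.12159383] (array([  1.6,  17.3, 204.2]), array([0.   , 0.   , 0.002]))
```

```bash
python3 -m crank '[[[0,4,40,0,0,0,0],[0,8,80,0,0,0,0],[0,12,120,0,0,0,0],[0,16,160,0,0,0,0],[0,17,190,0,0,0,0],[0,17,202,0,0,0,0],[0,17,204,0,0,0,0],[0,17,204,0,0,0,0]]]'
python3 - <<'E'
from h import *
print(rel(blk(*PK[2],.0445)+[.0003,0,0],down(np.pi/2+YAW)))
E
```

```text
time: 27.18
tool_pos: [0.6098, 0.1402, 0.1205]
orientation: [0.52, -0.48, -0.519, -0.48]
contact_force: [-0.7, -0.3, -0.7]
finger_gap: 0.442
(array([76. , -0.5,  0.1]), array([ 0.001, -0.001,  0.   ]))
```

```bash
python3 -m crank '[[[15,-0.5,0,0,0,0,0],[30,-0.5,0,0,0,0,0],[45,-0.5,0,0,0,0,0],[54,-0.5,0,0,0,0,0],[60,-0.5,0,0,0,0,0],[63,-0.5,0,0,0,0,0],[63,-0.5,0,0,0,0,0]]]'; python3 -m crank '[[[4,0,0,0,0,0,0],[7,0,0,0,0,0,0],[10,0,0,0,0,0,0],[10,0,0,0,0,0,0]]]'; python3 -m crank '[[[1,0,0,0,0,0,0],[2,0,0,0,0,0,0],[2.5,0,0,0,0,0,0]]]'
```

```text
time: 27.77
tool_pos: [0.6103, 0.1393, 0.0571]
orientation: [0.52, -0.48, -0.519, -0.48]
contact_force: [-0.6, -0.3, 0.2]
finger_gap: 0.44
time: 28.1
tool_pos: [0.6102, 0.1394, 0.0468]
orientation: [0.52, -0.48, -0.519, -0.48]
contact_force: [-0.4, 0.6, 0.3]
finger_gap: 0.439
time: 28.35
tool_pos: [0.6113, 0.1395, 0.0461]
orientation: [0.52, -0.48, -0.519, -0.48]
contact_force: [-6.9, -1.9, 30.3]
finger_gap: 0.442
```

```bash
python3 -m crank '[[[-1,0,0,0,0,0,0.5],[-1,0,0,0,0,0,0.7],[-1,0,0,0,0,0,0.7],[-1,0,0,0,0,0,0.7],[-1,0,0,0,0,0,0.7],[-25,0,0,0,0,0,0.7],[-60,0,0,0,0,0,0.75],[-100,0,0,0,0,0,0.8]]]'; python3 -m crank '[[[-35,5,-30,0,0,0,0.8],[-70,10,-70,0,0,0,0.8],[-105,20,-110,0,0,0,0.8],[-115,30,-130,0,0,0,0.8],[-115,30,-130,0,0,0,0.8]]]';python3 jars.py w11 | head -5;python3 - <<'E'
from h import *
print(rel([.46,-.34,.25],down(YAW)))
E
```

```text
time: 29.02
tool_pos: [0.6099, 0.139, 0.1457]
orientation: [0.519, -0.481, -0.519, -0.479]
contact_force: [0.6, 0.8, 0.7]
finger_gap: 0.786
time: 29.43
tool_pos: [0.5903, 0.0012, 0.2648]
orientation: [0.519, -0.481, -0.517, -0.482]
contact_force: [-0.1, -1.4, 0.4]
finger_gap: 0.802
0.85 [ 4. 22. 21. 57.] [130. 136. 140.] [ 0.4772 -0.3648] 0.0158 [ 0.478  -0.3584  0.023 ]
0.66 [424. 176. 470. 216.] [175. 197. 206.] [0.6096 0.139 ] 0.0214 [0.6086 0.1385 0.0672]
0.66 [292.  29. 330.  72.] [ 13. 127. 232.] [ 0.4663 -0.0234] 0.0212 [ 0.4661 -0.0234  0.0472]
0.63 [425. 116. 473. 158.] [145. 164. 173.] [0.5448 0.1346] 0.0219 [0.544  0.1339 0.0672]
1 [0.5442 0.1351 0.    ]
(array([  12.9,  155.8, -334. ]), array([ 1.567, -0.   ,  0.002]))
```

View pics/w11.png

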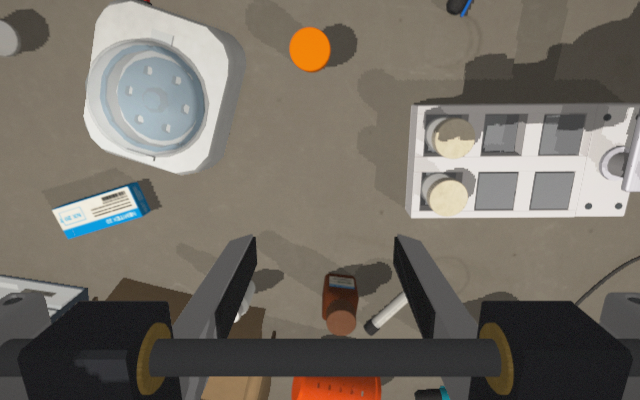

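```bash
python3 -m crank '[[[2,12,-25,0.12,0,0,0.8],[4,24,-51,0.24,0,0,0.8],[6,36,-77,0.36,0,0,0.8],[8,48,-103,0.48,0,0,0.8],[8,60,-128,0.6,0,0,0.8],[8,72,-154,0.72,0,0,0.8],[8,84,-180,0.84,0,0,0.8],[8,96,-206,0.96,0,0,0.8]]]';python3 - <<'E'
from h import *
print(rel([.46,-.34,.25],down(YAW)))
E
```

```text
time: 30.2
tool_pos: [0.5098, -0.2077, 0.254]
orientation: [-0.236, 0.667, 0.236, 0.666]
contact_force: [0.3, 0.3, -0.5]
finger_gap: 0.8
(array([   4.1,  -71.4, -122. ]), array([ 0.603, -0.   ,  0.001]))
```

```bash
python3 -m crank '[[[2,-14,-24,0.12,0,0,0.8],[4,-28,-48,0.24,0,0,0.8],[4,-42,-72,0.36,0,0,0.8],[4,-56,-96,0.48,0,0,0.8],[4,-71,-115,0.6,0,0,0.8],[4,-71,-122,0.603,0,0,0.8],[4,-71,-122,0.603,0,0,0.8]]]';python3 jars.py w12;python3 - <<'E'
from h import *
print(pose()[0],get_obs()["q"].round(2))
E
```

```text
time: 30.78
tool_pos: [0.4588, -0.3404, 0.2491]
orientation: [-0.028, 0.707, 0.027, 0.706]
contact_force: [-0.2, 0.3, 0.5]
finger_gap: 0.8
0.97 [279. 239. 313. 284.] [188.  96.  47.] [ 0.4315 -0.4585] 0.0213 [ 0.4313 -0.4577  0.0473]
0.63 [320. 178. 354. 224.] [178. 200. 209.] [ 0.4748 -0.3767] 0.0214 [ 0.4746 -0.3761  0.0473]
1 [0.5442 0.1351 0.    ]
2 [0.61   0.1403 0.    ]
3 [0.5391 0.2009 0.    ]
4 [0.6049 0.2061 0.    ]
5 [0.534  0.2667 0.    ]
6 [0.5998 0.2719 0.    ]
[ 0.46025816 -0.33831552  0.24933643] [-0.32  0.36  1.08  1.83 -0.35  1.16  0.96]
```

View pics/w12.png

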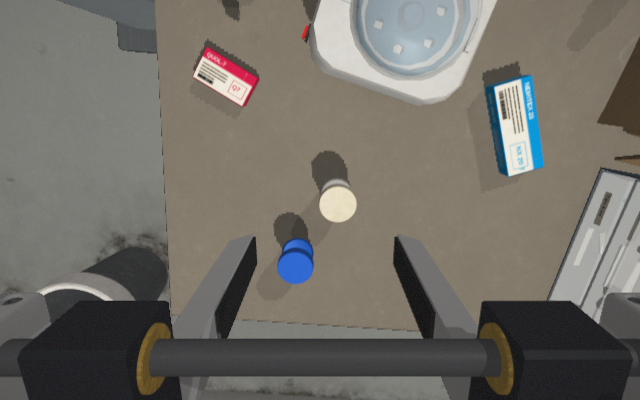

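Run:
```python
from h import *
print(rel([.4748,-.3767,.105],down(YAW)))
```

```text
(array([144.3, -39.4,  11.5]), array([ 0.003, -0.001,  0.   ]))
```

```bash
python3 -m crank '[[[20,-20,6,0,0,0,0.8],[50,-39,11.5,0,0,0,0.8],[85,-39,11.5,0,0,0,0.8],[115,-39,11.5,0,0,0,0.8],[135,-39,11.5,0,0,0,0.8],[143,-39,11.5,0,0,0,0.8],[144,-39,11.5,0,0,0,0.8]]]'; python3 jars.py w13|head -3;python3 - <<'E'
from h import *
print(rel([.4748,-.3767,.024],down(YAW)),get_obs()["q"].round(2))
E
```

```text
time: 31.47
tool_pos: [0.4751, -0.3744, 0.1039]
orientation: [-0.029, 0.707, 0.03, 0.705]
contact_force: [0.3, 0.6, 0.5]
finger_gap: 0.799
0.81 [235. 266. 290. 341.] [184.  93.  43.] [ 0.431  -0.4586] 0.0216 [ 0.4325 -0.4581  0.0472]
0.61 [297. 179. 356. 249.] [182. 205. 213.] [ 0.4748 -0.3764] 0.0214 [ 0.4746 -0.3755  0.0473]
1 [0.5442 0.1351 0.    ]
(array([82.1, -0.8, -0.9]), array([ 0.005, -0.   ,  0.   ])) [-0.09  0.58  0.9   1.89 -0.56  0.94  1.16]
```

View pics/w13.png

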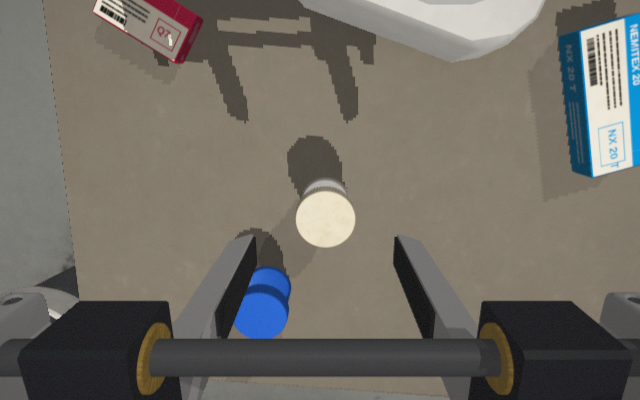

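```bash
python3 -m crank '[[[25,-0.5,-1,0,0,0,0.8],[48,-0.5,-1,0,0,0,0.8],[65,-0.5,-1,0,0,0,0.8],[75,-0.5,-1,0,0,0,0.8],[79,-0.5,-1,0,0,0,0.8],[81,-0.5,-1,0,0,0,0.7],[81,-0.5,-1,0,0,0,0.5]]]'; python3 -m crank '[[[0,0,0,0,0,0,0],[0,0,0,0,0,0,0],[0,0,0,0,0,0,0],[0,0,0,0,0,0,0],[0,0,0,0,0,0,0],[0,0,0,0,0,0,0],[0,0,0,0,0,0,0],[0,0,0,0,0,0,0]]]';  python3 -m crank '[[[-20,0,0,0,0,0,0],[-50,0,0,0,0,0,0],[-85,0,0,0,0,0,0],[-120,0,0,0,0,0,0],[-150,0,0,0,0,0,0],[-165,0,0,0,0,0,0],[-165,0,0,0,0,0,0]]]'; python3 jars.py w14 | head -3;  python3 - <<'E'
from h import *
print(pose()[0],rel(blk(*PK[3],.19),down(YAW)),get_obs()["q"].round(2))
E
```

```text
time: 32.15
tool_pos: [0.4752, -0.3767, 0.026]
orientation: [-0.03, 0.706, 0.029, 0.707]
contact_force: [-1.3, -0.1, -0.5]
finger_gap: 0.692
time: 32.82
tool_pos: [0.4757, -0.377, 0.0266]
orientation: [-0.03, 0.706, 0.029, 0.707]
contact_force: [0.1, 0.7, 7.2]
finger_gap: 0.437
time: 33.4
tool_pos: [0.4764, -0.3779, 0.195]
orientation: [-0.031, 0.704, 0.028, 0.709]
contact_force: [-0.1, 0.3, 0.2]
finger_gap: 0.441
0.91 [288. 202. 370. 304.] [175. 197. 206.] [ 0.4755 -0.3773] 0.0218 [ 0.4756 -0.3757  0.2155]
1 [0.5442 0.1351 0.    ]
2 [0.61   0.1403 0.    ]
[ 0.47554314 -0.37649958  0.19155594] (array([  1.1, 570.1, 111.6]), array([0.006, 0.003, 0.001])) [-0.16  0.49  0.99  1.82 -0.46  1.08  1.08]
```

```bash
python3 -m crank '[[[0,30,6,0,0,0,0],[0,68,13,0,0,0,0],[0,106,21,0,0,0,0],[0,144,28,0,0,0,0],[0,182,36,0,0,0,0],[0,220,43,0,0,0,0],[0,258,51,0,0,0,0],[0,296,58,0,0,0,0]]]'
python3 - <<'E'
from h import *
print(rel(blk(*PK[3],.16),down(YAW)),get_obs()["q"].round(2))
E
```

```text
time: 34.17
tool_pos: [0.5078, -0.0745, 0.1902]
orientation: [-0.03, 0.706, 0.029, 0.707]
contact_force: [0.9, 0.0, -0.1]
finger_gap: 0.439
(array([ 29.9, 271.9,  54.2]), array([0.006, 0.001, 0.001])) [-0.91  0.32  1.13  2.02 -0.35  1.    0.48]
```

```bash
python3 -m crank '[[[0,38,7,0,0,0,0],[0,76,15,0,0,0,0],[5,114,23,0,0,0,0],[10,152,30,0,0,0,0],[20,190,38,0,0,0,0],[30,225,45,0,0,0,0],[30,255,51,0.006,0,0,0],[30,268,54,0.006,0,0,0]]]';python3 -m crank '[[[0,0,0,0,0,0,0],[0,0,0,0,0,0,0]]]'; python3 jars.py w15
python3 - <<'E'
from h import *
print(pose()[0],rel(blk(*PK[3],.12),down(YAW)),get_obs()["q"].round(2))
E
```

```text
time: 34.83
tool_pos: [0.538, 0.2012, 0.1575]
orientation: [-0.03, 0.707, 0.028, 0.706]
contact_force: [0.1, 0.6, -0.3]
finger_gap: 0.438
time: 35.0
tool_pos: [0.5372, 0.2011, 0.1563]
orientation: [-0.031, 0.708, 0.028, 0.705]
contact_force: [-0.5, -0.5, 0.2]
finger_gap: 0.438
0.66 [389. 242. 433. 299.] [163. 182. 191.] [0.6105 0.1415] 0.0213 [0.6167 0.1458 0.0673]
0.65 [257. 378. 262. 400.] [ 22.  73. 134.] [ 0.4854 -0.0171] 0.0048 [ 0.485  -0.0172  0.0457]
1 [0.5442 0.1351 0.    ]
2 [0.61   0.1403 0.    ]
3 [0.5391 0.2009 0.    ]
4 [0.6049 0.2061 0.    ]
5 [0.534  0.2667 0.    ]
6 [0.5998 0.2719 0.    ]
[0.53772931 0.19931606 0.15719357] (array([37.2,  1.6,  1.6]), array([ 0.002, -0.002,  0.004])) [-1.24  0.5   1.03  1.92 -0.5   1.01  0.1 ]
```

View pics/w15.png

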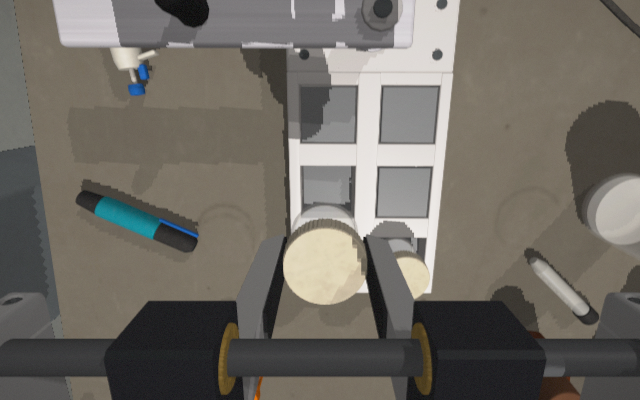

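```bash
python3 -m crank '[[[12,2,1.5,0,0,0,0],[24,2,1.5,0,0,0,0],[37,2,1.5,0,0,0,0],[52,2,1.5,0,0,0,0],[64,2,1.5,0,0,0,0],[72,2,1.5,0,0,0,0],[72,2,1.5,0,0,0,0],[72,2,1.5,0,0,0,0]]]'
python3 - <<'E'
from h import *
print(pose()[0],rel(blk(*PK[3],.0465)+[0,.0005,0],down(YAW)))
E
```

```text
time: 35.77
tool_pos: [0.5389, 0.2007, 0.0849]
orientation: [-0.03, 0.708, 0.027, 0.706]
contact_force: [0.4, -0.9, 0.7]
finger_gap: 0.441
[0.53886156 0.20066635 0.08488521] (array([38.4,  0.9,  0.4]), array([ 0.001, -0.003,  0.004]))
```

```bash
python3 -m crank '[[[8,1,0.4,0,0,0,0],[16,1,0.4,0,-0.003,0.004,0],[22,1,0.4,0,-0.003,0.004,0],[27,1,0.4,0,-0.003,0.004,0],[32,1,0.4,0,-0.003,0.004,0],[36,1,0.4,0,-0.003,0.004,0],[36,1,0.4,0,-0.003,0.004,0]]]'; python3 -m crank '[[[1,0,0,0,0,0,0],[2,0,0,0,0,0,0],[2.5,0,0,0,0,0,0],[2.5,0,0,0,0,0,0]]]'
```

```text
time: 36.35
tool_pos: [0.5388, 0.2014, 0.0481]
orientation: [-0.028, 0.707, 0.028, 0.706]
contact_force: [-0.9, -0.4, -0.3]
finger_gap: 0.436
time: 36.68
tool_pos: [0.5392, 0.2014, 0.0464]
orientation: [-0.028, 0.707, 0.028, 0.707]
contact_force: [-4.6, -0.2, 14.5]
finger_gap: 0.442
```

```bash
python3 -m crank '[[[1,0,0,0,0,0,0],[1.5,0,0,0,0,0,0]]]'; python3 -m crank '[[[-1,0,0,0,0,0,0.5],[-1,0,0,0,0,0,0.7],[-1,0,0,0,0,0,0.7],[-1,0,0,0,0,0,0.7],[-1,0,0,0,0,0,0.7],[-25,0,0,0,0,0,0.7],[-60,0,0,0,0,0,0.5],[-100,0,0,0,0,0,0.5]]]';python3 -m crank '[[[-40,10,0,0,0,0,0.5],[-80,20,0,0,0,0,0.5],[-110,20,-30,0,0,0,0.5],[-130,20,-30,0,0,0,0.5],[-130,20,-30,0,0,0,0.5]]]';python3 jars.py w16
python3 - <<'E'
from h import *
W=np.load("pics/w16.npy") if 0 else None
p,d=camera("top"); cv2.imwrite("pics/t16.png",p)
print(pose()[0])
E
```

```text
time: 36.85
tool_pos: [0.5396, 0.2015, 0.0461]
orientation: [-0.027, 0.706, 0.028, 0.707]
contact_force: [-5.8, -0.6, 25.8]
finger_gap: 0.436
time: 37.52
tool_pos: [0.5386, 0.2006, 0.1461]
orientation: [-0.028, 0.707, 0.027, 0.706]
contact_force: [0.0, 0.6, 0.1]
finger_gap: 0.594
time: 37.93
tool_pos: [0.5079, 0.219, 0.2798]
orientation: [-0.027, 0.706, 0.029, 0.707]
contact_force: [0.2, 1.1, 1.4]
finger_gap: 0.5
0.89 [333. 166. 368. 207.] [176. 200. 209.] [0.5384 0.2016] 0.0213 [0.5385 0.2021 0.0674]
0.87 [333. 214. 366. 260.] [175. 196. 204.] [0.5441 0.1349] 0.0215 [0.5439 0.1359 0.0674]
0.83 [383. 218. 426. 262.] [169. 188. 196.] [0.6087 0.1393] 0.0217 [0.6112 0.143  0.0674]
1 [0.5442 0.1351 0.    ]
2 [0.61   0.1403 0.    ]
3 [0.5391 0.2009 0.    ]
4 [0.6049 0.2061 0.    ]
5 [0.534  0.2667 0.    ]
6 [0.5998 0.2719 0.    ]
[0.5070683  0.21872127 0.27572219]
```

View pics/w16.png

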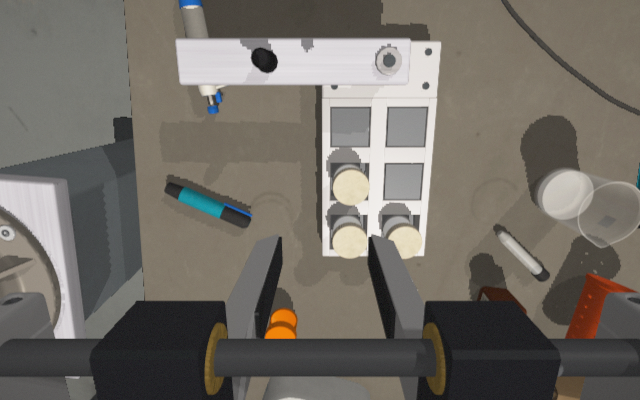

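View pics/t16.png

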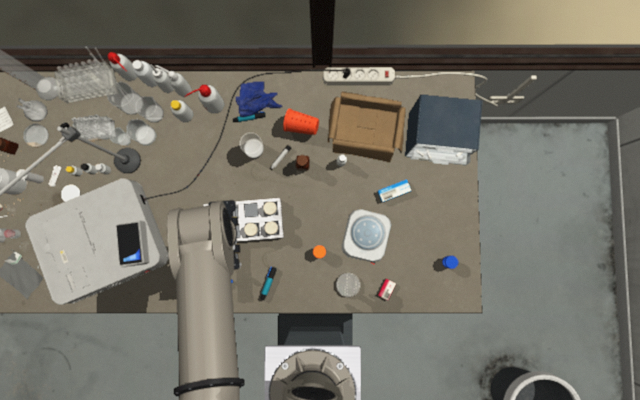

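Run:
```python
from h import *
print(rel([.4402,.3271,.27],down(YAW)),rel([.4402,.3271,.092],down(YAW)))
```

```text
(array([  5.8, 113.3, -58.1]), array([ 0.001, -0.002,  0.   ])) (array([183.8, 113.4, -57.6]), array([ 0.001, -0.002,  0.   ]))
```

```bash
python3 -m crank '[[[2,35,-18,0,0,0,0.5],[5,72,-38,0,0,0,0.5],[15,108,-55,0,0,0,0.5],[45,113,-58,0,0,0,0.5],[75,113,-58,0,0,0,0.5],[105,113,-58,0,0,0,0.5],[120,113,-58,0,0,0,0.5],[120,113,-58,0,0,0,0.5]]]'
python3 - <<'E'
from h import *
print(rel([.4402,.3271,.092],down(YAW)))
p,d=camera("wrist"); cv2.imwrite("pics/w17.png",p)
E
```

```text
time: 38.75
tool_pos: [0.4385, 0.3248, 0.1519]
orientation: [-0.03, 0.709, 0.026, 0.704]
contact_force: [0.0, -0.9, -0.1]
finger_gap: 0.503
(array([59.9,  2.5,  2.2]), array([ 0.   , -0.006,  0.005]))
```

View pics/w17.png

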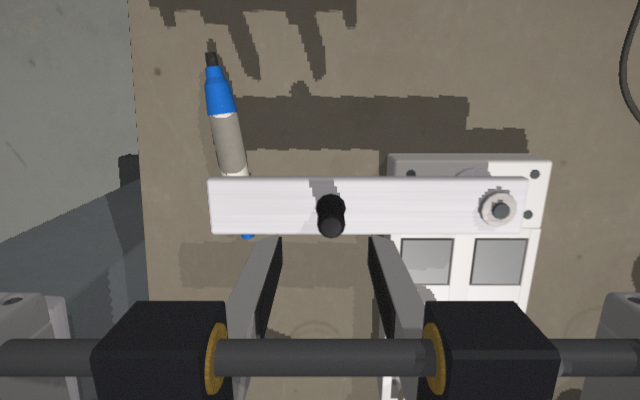

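```bash
python3 -m crank '[[[12,2.5,2,0,-0.006,0.005,0.5],[26,2.5,2,0,-0.006,0.005,0.5],[40,2.5,2,0,-0.006,0.005,0.5],[50,2.5,2,0,-0.006,0.005,0.5],[57,2.5,2,0,-0.006,0.005,0.5],[59,2.5,2,0,-0.006,0.005,0.4],[59,2.5,2,0,-0.006,0.005,0.3]]]';python3 -m crank '[[[0,0,0,0,0,0,0],[0,0,0,0,0,0,0],[0,0,0,0,0,0,0],[0,0,0,0,0,0,0],[0,0,0,0,0,0,0],[0,0,0,0,0,0,0],[0,0,0,0,0,0,0]]]'
python3 - <<'E'
from h import *
p,r=pose(); v=p-blk(0,.134,0); print(np.linalg.norm(v[:2]), np.degrees(np.arctan2(v[1],v[0])))
arc(48,8,sign=1)
E
```

```text
time: 39.38
tool_pos: [0.4411, 0.3273, 0.0947]
orientation: [-0.027, 0.706, 0.028, 0.707]
contact_force: [-0.7, 0.6, 0.2]
finger_gap: 0.396
time: 39.97
tool_pos: [0.4418, 0.3276, 0.0951]
orientation: [-0.027, 0.706, 0.028, 0.707]
contact_force: [5.1, 1.2, 3.6]
finger_gap: 0.181
0.12012677841162421 -175.4582383341382
[ -0.  -12.6   0.7] [-0.105  0.     0.   ]
[ -0.  -25.    2.7] [-0.209  0.     0.   ]
[ -0.  -37.1   6. ] [-0.314  0.     0.001]
[ -0.  -48.8  10.5] [-0.419  0.     0.001]
[ -0.  -60.   16.2] [-0.524  0.001  0.001]
[ -0.  -70.6  23.1] [-0.628  0.001  0.001]
[ -0.  -80.3  31. ] [-0.733  0.001  0.002]
[  0.  -89.2  39.9] [-0.838  0.001  0.002]
```

```bash
python3 -m crank '[[[0,-12.6,0.7,-0.105,0,0,0],[0,-25,2.7,-0.209,0,0,0],[0,-37.1,6,-0.314,0,0,0],[0,-48.8,10.5,-0.419,0,0,0],[0,-60,16.2,-0.524,0,0,0],[0,-70.6,23.1,-0.628,0,0,0],[0,-80.3,31,-0.733,0,0,0],[0,-89.2,39.9,-0.838,0,0,0]]]'
python3 - <<'E'
from h import *
p,r=pose(); v=p-blk(0,.134,0); print(np.linalg.norm(v[:2]), np.degrees(np.arctan2(v[1],v[0])))
arc(-85.53-np.degrees(np.arctan2(v[1],v[0])),8,sign=1)
E
```

```text
time: 40.63
tool_pos: [0.4885, 0.2419, 0.0952]
orientation: [-0.314, 0.633, 0.315, 0.634]
contact_force: [3.9, 6.0, -5.7]
finger_gap: 0.186
0.11997341210221632 -127.52532761266936
[  0.  -11.    0.4] [-0.092 -0.     0.   ]
[  0.  -21.9   1.9] [-0.183 -0.     0.001]
[  0.  -32.6   4.3] [-0.275 -0.     0.001]
[  0.  -43.    7.7] [-0.366 -0.     0.001]
[  0.  -53.1  12.1] [-0.458 -0.     0.001]
[  0.1 -62.8  17.4] [-0.55  -0.     0.002]
[  0.1 -71.9  23.5] [-0.641 -0.     0.002]
[  0.1 -80.4  30.4] [-0.733 -0.     0.002]
```

```bash
python3 -m crank '[[[0,-11,0.4,-0.092,0,0,0],[0,-21.9,1.9,-0.183,0,0,0],[0,-32.6,4.3,-0.275,0,0,0],[0,-43,7.7,-0.366,0,0,0],[0,-53.1,12.1,-0.458,0,0,0],[0,-62.8,17.4,-0.55,0,0,0],[0,-71.9,23.5,-0.641,0,0,0],[0,-80.4,30.4,-0.733,0,0,0]]]'; python3 -m crank '[[[0,0,0,0,0,0,0],[0,0,0,0,0,0,0]]]'
```

```text
time: 41.3
tool_pos: [0.5707, 0.2177, 0.0951]
orientation: [-0.521, 0.477, 0.522, 0.478]
contact_force: [-0.9, 2.8, 0.5]
finger_gap: 0.181
time: 41.47
tool_pos: [0.5708, 0.2177, 0.0951]
orientation: [-0.52, 0.477, 0.521, 0.479]
contact_force: [0.6, 1.8, 1.2]
finger_gap: 0.183
```

```bash
python3 -m crank '[[[0,-2,0,0,0,0,0],[0,-4,0,0,0,0,0],[0,-4,0,0,0,0,0]]]'; python3 -m crank '[[[0,0,0,0,0,0,0.3],[0,0,0,0,0,0,0.5],[0,0,0,0,0,0,0.5],[0,0,0,0,0,0,0.5],[0,0,0,0,0,0,0.5],[0,0,0,0,0,0,0.5]]]'; python3 -m crank '[[[-30,0,0,0,0,0,0.5],[-60,0,0,0,0,0,0.4],[-80,30,0,0,0,0,0.2],[-100,50,0,0,0,0,0],[-100,70,0,0,0,0,0],[-100,70,0,0,0,0,0],[-100,70,0,0,0,0,0]]]'
python3 - <<'E'
from h import *
cal=proj_setup("wrist"); p,d=camera("wrist"); cv2.imwrite("pics/w18.png",p)
W=cloud("wrist",d,cal); near=(abs(W[...,0]-.57)<.11)&(abs(W[...,1]-.23)<.16)
m=near&(W[...,2]>0.079)&(W[...,2]<0.09)
m=cv2.morphologyEx(m.astype(np.uint8),cv2.MORPH_OPEN,np.ones((5,5)))>0
print("bar",cv2.minAreaRect(W[m][:,:2].astype(np.float32)))
m=near&(W[...,2]>0.118)&(W[...,2]<0.13); k=W[m].mean(0); print("knob",k,m.sum()); 
print(rel([k[0]-.03,k[1],.17],down(np.pi/2+YAW)),rel([k[0]-.03,k[1],.1],down(np.pi/2+YAW)))
E
```

```text
time: 41.72
tool_pos: [0.5723, 0.2178, 0.095]
orientation: [-0.519, 0.479, 0.522, 0.478]
contact_force: [-13.1, -2.5, 13.4]
finger_gap: 0.18
time: 42.22
tool_pos: [0.5723, 0.2177, 0.095]
orientation: [-0.519, 0.479, 0.522, 0.478]
contact_force: [1.0, 0.3, 0.7]
finger_gap: 0.5
time: 42.8
tool_pos: [0.5024, 0.2122, 0.1957]
orientation: [-0.519, 0.479, 0.522, 0.479]
contact_force: [0.4, 0.1, -0.1]
finger_gap: 0.111
bar ((0.5685709118843079, 0.2431526631116867), (0.04487904533743858, 0.2313051074743271), 4.499732971191406)
knob [0.56866959 0.21754862 0.1224424 ] 351
(array([ 25.4, -36. ,   2.4]), array([ 0.005,  0.003, -0.003])) (array([ 95.4, -36.2,   2.2]), array([ 0.005,  0.003, -0.003]))
```

View pics/w18.png

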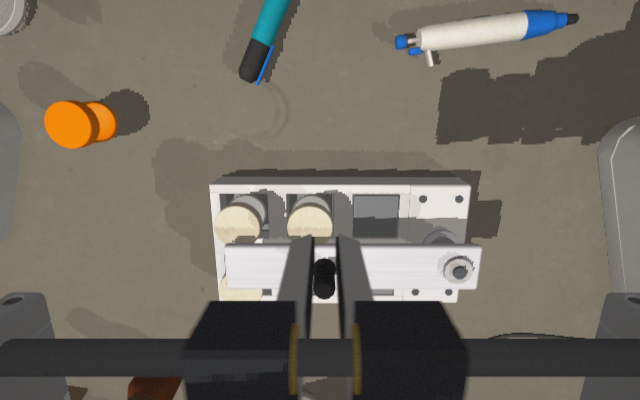

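```bash
python3 -m crank '[[[0,-18,1,0,0,0,0],[10,-34,2,0,0,0,0],[40,-36,2,0,0,0,0],[65,-36,2,0,0,0,0],[85,-36,2,0,0,0,0],[93,-36,2,0,0,0,0],[93,-36,2,0,0,0,0]]]'; python3 -m crank '[[[0,-4,0,0,0,0,0],[0,-8,0,0,0,0,0],[0,-8,0,0,0,0,0]]]'; python3 -m crank '[[[0,-2,0,0,0,0,0],[0,-4,0,0,0,0,0],[0,-4,0,0,0,0,0]]]'
```

```text
time: 43.43
tool_pos: [0.538, 0.2165, 0.1002]
orientation: [-0.519, 0.48, 0.522, 0.478]
contact_force: [-0.6, -0.7, 1.5]
finger_gap: 0.004
time: 43.68
tool_pos: [0.5476, 0.2175, 0.1013]
orientation: [-0.519, 0.48, 0.521, 0.478]
contact_force: [0.5, -0.1, -0.4]
finger_gap: 0.005
time: 43.93
tool_pos: [0.5521, 0.218, 0.1019]
orientation: [-0.519, 0.479, 0.521, 0.479]
contact_force: [-0.2, 0.6, -0.6]
finger_gap: 0.008
```

```bash
python3 -m crank '[[[0,-2,0,0,0,0,0],[0,-4,0,0,0,0,0],[0,-4,0,0,0,0,0]]]'; python3 -m crank '[[[0,-1,0,0,0,0,0],[0,-2,0,0,0,0,0],[0,-2,0,0,0,0,0]]]'
```

```text
time: 44.18
tool_pos: [0.553, 0.2181, 0.1013]
orientation: [-0.517, 0.481, 0.523, 0.477]
contact_force: [-18.6, -2.2, 11.6]
finger_gap: 0.004
time: 44.43
tool_pos: [0.5527, 0.2181, 0.1009]
orientation: [-0.517, 0.482, 0.524, 0.475]
contact_force: [-13.6, -1.8, 7.3]
finger_gap: 0.003
```

The bar is against its stop: 13–18 N and no movement. Back off and make the final check.

```bash
python3 -m crank '[[[0,5,0,0,0,0,0],[0,12,0,0,0,0,0],[-35,15,0,0,0,0,0],[-75,25,0,0,0,0,0],[-115,40,0,0,0,0,0],[-145,60,0,0,0,0,0],[-160,70,0,0,0,0,0],[-160,70,0,0,0,0,0]]]'; python3 -m crank '[[[0,0,0,0,0,0,0],[0,0,0,0,0,0,0],[0,0,0,0,0,0,0]]]'; python3 jars.py w19|head -6
python3 - <<'E'
from h import *
cal=proj_setup("wrist"); p,d=camera("wrist")
W=cloud("wrist",d,cal); near=(abs(W[...,0]-.57)<.11)&(abs(W[...,1]-.23)<.16)
for lo,hi,n in((.079,.09,"bar"),(.026,.046,"block")):
    m=near&(W[...,2]>lo)&(W[...,2]<hi)
    m=cv2.morphologyEx(m.astype(np.uint8),cv2.MORPH_OPEN,np.ones((5,5)))>0
    print(n,cv2.minAreaRect(W[m][:,:2].astype(np.float32)))
p,d=camera("scene"); cv2.imwrite("pics/s19.png",cv2.resize(p[150:310,205:425],None,fx=3.5,fy=3.5)); W=cloud("scene",d)
for t in("amber_bottle","reagent_bottle","carton"):
    x=boxes_of(t,"scene"); print(t,[(round(a["conf"],2),np.round(a["bbox"])) for a in x[:2]])
E
```

```text
time: 45.1
tool_pos: [0.4851, 0.2129, 0.2655]
orientation: [-0.516, 0.48, 0.525, 0.477]
contact_force: [0.4, 1.0, 0.4]
finger_gap: 0.007
time: 45.35
tool_pos: [0.485, 0.2127, 0.2646]
orientation: [-0.516, 0.48, 0.524, 0.477]
contact_force: [-0.8, 0.7, 0.2]
finger_gap: 0.005
0.88 [230. 193. 270. 235.] [161. 182. 191.] [0.5439 0.1351] 0.0212 [0.5419 0.1354 0.0675]
0.71 [ 94. 119. 148. 159.] [ 17. 124. 218.] [ 0.4663 -0.0229] 0.0219 [ 0.4655 -0.0225  0.0474]
0.69 [233. 264. 274. 293.] [188. 214. 224.] [0.6096 0.1392] 0.0213 [0.6155 0.1378 0.0676]
0.64 [292. 197. 329. 236.] [156. 176. 185.] [0.5387 0.2016] 0.0213 [0.5369 0.2014 0.0674]
1 [0.5442 0.1351 0.    ]
2 [0.61   0.1403 0.    ]
bar ((0.56843501329422, 0.24317675828933716), (0.04439929500222206, 0.232143372297287), 4.77426815032959)
block ((0.5693769454956055, 0.23381982743740082), (0.13317710161209106, 0.2601296007633209), 4.470763683319092)
amber_bottle [(0.65, array([325., 175., 338., 199.]))]
reagent_bottle [(0.64, array([361., 189., 375., 209.]))]
carton [(0.78, array([374., 232., 408., 255.])), (0.45, array([215., 164., 295., 222.]))]
```

View pics/w19.png

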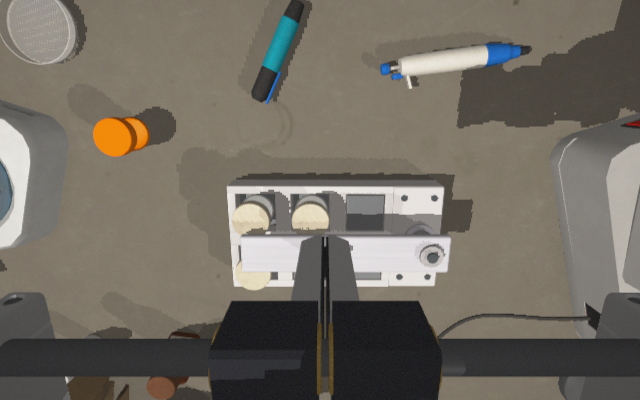

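View pics/s19.png

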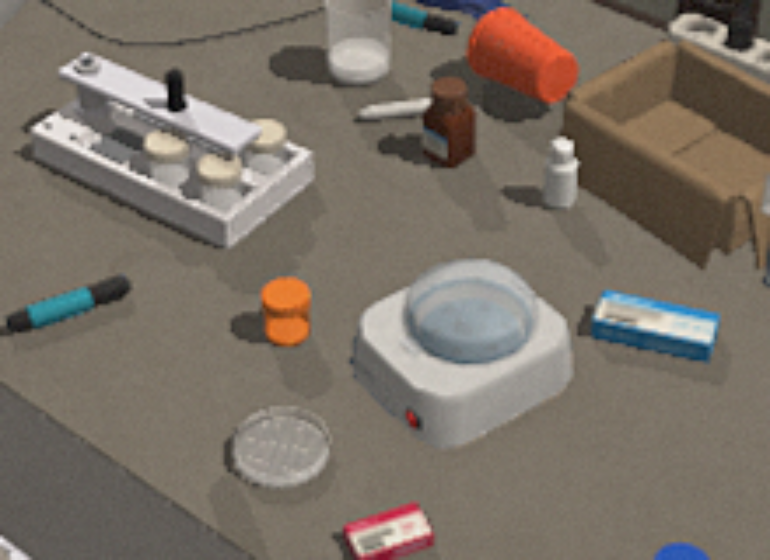

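Three jars stand under the closed bar, the bottles and carton are where they were, and the arm is clear. Handing in.

```bash
python3 -c "
from cell import *
print(hand_in())"
```

```text
the job is handed in; nothing more can be done
None
```

The job is done and handed in after about 46 s of the 210 s allowed. All three loose cream jars are stored and the bar is fully closed over them.

- **Bar opening:** I swung the bar open by the knob. The first swing stopped about 0.9° short, so I pushed it on to its stop.
- **Pockets:** Pocket 5 is occupied: it gave about 2 mm and pushed back with 37 N. Pockets 1, 2 and 3 sank and are empty. I did not press 4 and 6.
- **Jars:** One jar stands upright in each of pockets 1, 2 and 3. Each was pressed to the bottom with about 20–30 N. No fourth cream jar showed in any picture.
- **Bar closing:** I swung the bar closed and pressed it against its stop; it did not move under 13–18 N.

**Last checks:**
- The lid tops measured 67.4–67.6 mm, against 68 mm for jars fully down.
- The bar lined up with the block to within 0.3° (4.8° against 4.5°).
- The bottles and carton stand where they did in the first picture, within a few pixels.
- I did not touch the blue or orange look-alikes.
- The robot was clear of everything, with no contact force above sensor noise.
- The detector also gave the block a low-confidence "carton" hit (0.45), which is wrong; nothing else disagreed.

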